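# Balance a brass lamp arm on the mandrel

### The arm

A 6-joint arm with a two-finger parallel gripper is mounted at the origin on the work surface. World frame = base frame: x ahead of the robot, y to its left, z up, the work surface at z = 0. Lengths are in mm, angles in degrees, forces in N, time in s.
With the tool pointing down it reaches from about 275 to 725 mm from the base axis. Payload 15.9 kg.
Tool frame: the origin (TCP) lies midway between the tips of the shut fingers; the grasp point (between the pads) lies 19 mm behind it; z points along the fingers, y is the line along which they close (so a half turn about z gives the same grasp; the last joint's range is limited). The gripper opens to 85 mm and grips with 20 to 120 N. Pads are 22 mm wide; open, the fingers measure 114 mm over their backs; the gripper's body (76 mm by 85 mm) begins 54 mm behind the grasp point. The pads swing forward as they close: fully open they stand 13 mm farther back than shut.
Start: joints at [63.77, 12.198, -1.971, 75.831, 0, 90], TCP at [220.98, 448.501, 231.306] pointing down, gripper open.
Joint ranges: [-170.91, 170.91], [-42.67, 98.43], [-65.05, 77.54], [-120.47, 116.71], [-90, 82.35], [-180, 180]. Speed limits (degrees/s): [108.29, 108.29, 136.94, 147.25, 180, 180].

### API

Orientations are given as [roll, pitch, yaw] about the fixed x, y, z axes, in that order (R = Rz(yaw) Ry(pitch) Rx(roll)).
In Python, from plant import bot gives the robot as it stands.
- The arm moves only by the tool play_rows, never from a script. Its argument "deltas" is a list of rows, each an object with "linear": the shift along the tool's x, y, z in mm, a list of three; "twist": the turn, a rotation vector about the tool's x, y, z in degrees, a list of three; "fingers": the opening, from 0 (shut) to 1 (fully open). A call has 1 to 5 rows; each row is the pose to reach, as a shift and turn from the pose commanded when the call began, along the tool's axes at that moment; what a row does not reach only later rows make up. A row lasts 1/12 s, in which the tool goes at most 41.7 mm and 7.16 degrees, less where a joint would pass 70% of its speed; a pose out of reach is approached as far as the arm can. A call with a gripper value outside its range is refused whole. The fingers move at their own pace and stop on an object; "squeeze" is the grip in N (left out, the last holds). Time passes only in rows, so rows that repeat a pose let the fingers close. It gives the time, the measured TCP pose, the force, the opening and the grip force at its end, in the units of the state.
- bot.observe(): the state, without advancing time (a new reading comes with each control period).
- bot.grab_frame(name): name is "scene" or "top" or "wrist"; returns a dict with "frame" (420x560x3 uint8, red, green, blue), "fx", "fy", "cx", "cy" (pixels), "k1" (the pictures are not rectified: a ray, as slopes to the right and down, at radius r is drawn at 1 + k1 r^2 times it, then the intrinsics apply), "extrinsics" (4x4, takes a point from camera to world coordinates). Camera axes: x right, y up, looking along -z (the intrinsics and any distortion apply to the point x, -y, -z); pixel columns grow to the right and rows downward; lengths in mm; the calibration is good to about 2 mm. A picture is of the moment at which its call begins. There is no depth.
- bot.sign_off(): hands the job in; it is judged then, once.
The state is a dict: "time": time; "joint_pos": joint angles; "joint_vel": joint speeds; "effort": joint torques, N m; "ee_pos": TCP position; "ee_rot": TCP orientation; "contact_force": force on the tool from outside, world axes, zero at the start; "wrist_torque": the same for the moment, N m; "grip_width": finger opening in mm; "grasp_force": force on a finger pad.
Only numpy, scipy, OpenCV 4.12 (cv2) and the standard library are available. Lean on these libraries where they do the work, as an engineer would, in place of code of your own. Each camera call takes 0.05 s, during which the arm holds its last target. There are 200 camera calls.

### The job

Set up the balance rest to find where this lamp arm's hanging ring must go: lift the round steel mandrel off its sloping rack and lay it across the rest, its square ends down in the notches of both cheeks, and let go of it. Then lay the brass lamp arm squarely across the middle of the mandrel, rib up, and find its balance point, so that it stays there by itself, level and still. Drop neither of them, and leave the other things on the bench where they are.

Things in the scene. Friction and masses are not known exactly. Their poses are not given: they have to be found in the camera images.
- mandrel: Loose steel mandrel, about 0.6 kg, 170 mm long along its own x. Middle 100 mm round, 60 mm diameter; each end a tang 35 mm long, 30 mm square, on the same axis. Origin: middle of the axis. At the start it slopes 32 degrees on the rack, -x end low, own z square to the slope, origin 85 mm above the bench; both sides of the round part are free for fingers.
- rack: Fixed wooden rack, 210 x 80 mm, carrying the mandrel by its tangs on two posts; a stop at the low end. Origin on the bench under the mandrel's middle; x points uphill along the mandrel.
- stand: Fixed balance rest: base 110 (x) by 190 mm (y), 12 mm thick, with two cheeks. The mandrel goes along its own y. Cheeks at y = +67 and -67 mm, 22 mm thick (112 mm clear between), 80 mm wide, top 78 mm above the bench. Origin: centre of the underside. With the mandrel home, its axis is 75 mm and its crown 105 mm above the bench.
- notch_a (a point): Middle of the floor of the notch in the rest's +y cheek, 60 mm above the bench. The notch is open at the top, 36 mm wide in the rest's x (42 mm in its top 6 mm), 18 mm deep.
- notch_b (a point): The same in the -y cheek.
- lamp_arm: Loose brass lamp arm: flat strap 190 x 36 x 4 mm along its own x, with a rib along its top and a closed square box on its +x end. Origin: centre of the strap's underside, z up. Strap and rib 0.34 kg. The balance point lies 5 to 25 mm from the origin towards the box, 6 to 10 mm above the underside.
- rib (a point): Point on the lamp arm's rib, 15 mm towards the box from the arm's origin and 15 mm above the strap's underside. The rib is what to grip: 8 mm thick, upright, from 64 mm behind to 48 mm before the arm's origin, its top 22 mm above the strap's underside.
- box_top (a point): Centre of the top of the lamp arm's box (38 mm square lid, 28 mm above the strap's underside, 77 mm from the arm's origin). The box is hollow or solid inside, 40 to 180 g, which cannot be seen. Laid off its balance point the arm rocks for 1 to 2 s and comes to rest tilted about 2.6 degrees per mm, heavy end down; far out it slides off.
- brick: Fixed fire brick, 200 (x) by 100 mm, 40 mm high, on which the lamp arm lies at the start. Origin: centre of its underside.
- frames: Bystander: a pile of three square brass frames, 46 mm, 12 mm high; origin at the centre of its underside.
- copper_dish: Bystander: copper dish, 116 mm across, 20 mm high; origin at the centre of its underside.
- plate: Bystander: white plate with small rings, 132 mm across, 14 mm high; origin at the centre of its underside.
- bowl: Bystander: white bowl with brass frames, 120 mm across, 50 mm high; origin at the centre of its underside.
- tweezers: Bystander: soldering tweezers, 165 mm long, 8 mm high, along own x; origin in the middle of the underside.
- tin: Bystander: tin with brushes, 76 mm across, 95 mm high, 180 mm with the brushes; origin at the centre of its underside.
Things that resemble listed ones, but are neither listed nor needed, are in the scene too. What is shaped like the stand but pink or purple is not meant.

How it is judged:
By the outcome, as a careful person would: the job done as asked, in the order asked, and still so for the second after the job is handed in, with the robot touching nothing.
It also fails if it takes over 72 s, if anything falls off the work surface, if the arm or the gripper's body presses on something with over 40 N, if the wrist force passes 120 N, or if a joint passes its speed limit or range.

## Working session

There is one attempt and no reset: what is moved stays moved. The work goes in short steps, Python scripts to look and compute and a tool call to move; the robot and the scene stay as the last step left them, time stands still between calls to the robot, and variables do not carry over. Pictures are saved under pics/ and viewed, at most 10 in all, crops included, and the job is handed in when it is done.

Besides the shell and the picture viewer there is one more tool, called after "Request:" as name(argument=value, ...) on one line, values as JSON. play_rows: Moves the arm, as the interface text tells. Its arguments: {"type":"object","properties":{"deltas":{"type":"array"},"squeeze":{"type":"number"}},"required":["deltas"]}

```bash
mkdir -p pics; ls; cat > h.py <<'E'
import numpy as np, cv2
from plant import bot
from scipy.spatial.transform import Rotation as R
def grab(n):
    g=bot.grab_frame(n); g['K']=np.array([[g['fx'],0,g['cx']],[0,g['fy'],g['cy']],[0,0,1.]]); g['E']=np.array(g['extrinsics']); return g
def ray(g,uv):
    uv=np.atleast_2d(np.array(uv,float)); d=(uv-[g['cx'],g['cy']])/[g['fx'],g['fy']]
    x=d.copy()
    for _ in range(30): x=d/(1+g['k1']*(x**2).sum(1,keepdims=True))
    v=np.c_[x[:,0],-x[:,1],-np.ones(len(x))]@g['E'][:3,:3].T
    return g['E'][:3,3],v
def onz(g,uv,z):
    o,v=ray(g,uv); return o+v*((z-o[2])/v[:,2])[:,None]
def proj(g,P):
    p=(np.atleast_2d(P)-g['E'][:3,3])@g['E'][:3,:3]; s=np.c_[p[:,0]/-p[:,2],-p[:,1]/-p[:,2]]
    s=s*(1+g['k1']*(s**2).sum(1,keepdims=True)); return s*[g['fx'],g['fy']]+[g['cx'],g['cy']]
def save(g,f): cv2.imwrite(f,g['frame'][...,::-1])
def load(f):
    d=np.load(f,allow_pickle=True).item(); return d
E
python3 - <<'E'
from h import *
for n in ['scene','top']:
    g=grab(n); np.save(n+'0.npy',g); save(g,f'pics/{n}0.png'); print(n,g['fx'],g['k1'],g['E'].round(2).tolist())
print(bot.observe())
E
```

```text
pics
scene 495.28651494722925 -0.11655688338036267 [[0.86, -0.3, 0.41, 1064.99], [0.51, 0.53, -0.68, -949.17], [-0.01, 0.8, 0.6, 909.49], [0.0, 0.0, 0.0, 1.0]]
top 508.99151578012726 0.024174669028448555 [[0.01, 0.99, -0.14, 318.48], [-1.0, 0.01, 0.01, 12.89], [0.02, 0.14, 0.99, 1440.67], [0.0, 0.0, 0.0, 1.0]]
{'time': 0.1, 'joint_pos': array([ 6.37720664e+01,  1.22213875e+01, -2.00273345e+00,  7.58313382e+01,
       -5.86791535e-04,  9.00005204e+01]), 'joint_vel': array([-0.11410076, -0.17556082,  0.1310595 ,  0.05984171, -0.16060574,
        0.08743725]), 'effort': array([-7.61305523e-05, -6.87240100e+01,  4.87809920e+01,  1.21066603e-02,
       -7.10040513e-05,  2.35672866e-05]), 'ee_pos': array([220.84515166, 448.25748909, 230.88408781]), 'ee_rot': array([-1.79944541e+02,  5.87295003e-04,  1.53771547e+02]), 'contact_force': array([ 0.41446398, -0.53855793, -0.3690755 ]), 'wrist_torque': array([-0.03355222,  0.02406127,  0.00425059]), 'grasp_force': 0.0, 'grip_width': 85.47727382138952}
```

View pics/top0.png

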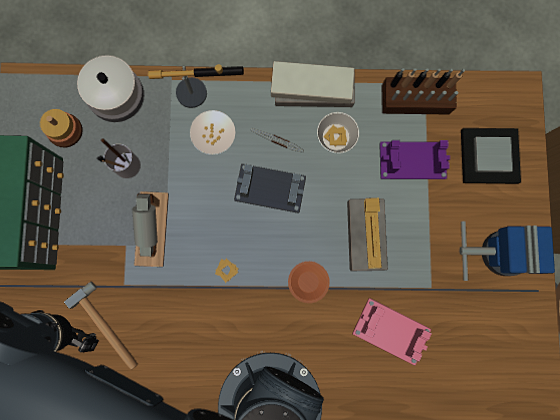

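View pics/scene0.png

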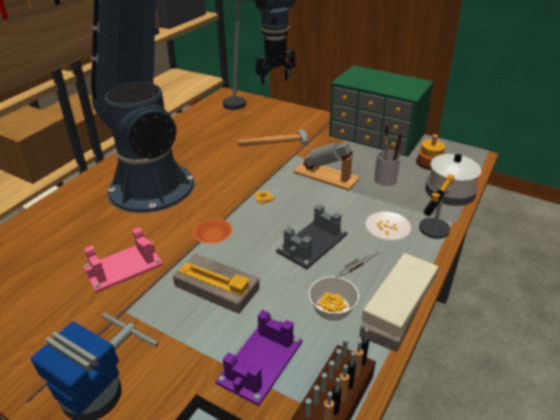

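The top view shows the mandrel on its rack at about (147,228) with its high end probably at the top, the dark rest at (270,187), and the lamp arm on the brick at (370,235) with the box at (372,205). I'll measure these with masks.

```bash
python3 - <<'E'
from h import *
t=load('top0.npy'); f=t['frame']; hsv=cv2.cvtColor(f,cv2.COLOR_RGB2HSV)
def rect(mask,box,z,name):
    m=np.zeros(mask.shape,np.uint8); x0,y0,x1,y1=box; m[y0:y1,x0:x1]=mask[y0:y1,x0:x1]*255
    m=cv2.morphologyEx(m,cv2.MORPH_OPEN,np.ones((2,2)))
    c=max(cv2.findContours(m,0,2)[0],key=cv2.contourArea); r=cv2.minAreaRect(c)
    P=onz(t,cv2.boxPoints(r),z)[:,:2]; e1,e2=P[1]-P[0],P[2]-P[1]
    L=max([e1,e2],key=np.linalg.norm)
    print(name,'c',P.mean(0).round(1),'sides',np.linalg.norm(e1).round(1),np.linalg.norm(e2).round(1),'ang',np.degrees(np.arctan2(L[1],L[0])).round(1), r[0])
H,S,V=[hsv[...,i].astype(int) for i in range(3)]
for b in [(232,160,310,216)]: 
    rect((V<75),b,12,'stand')
brass=(H>12)&(H<30)&(S>130)&(V>110)
rect(brass,(345,195,392,275),60,'arm')
rect(brass&(S>0),(345,195,392,215),72,'box')
rect((S<70)&(V<140)&(V>50)|brass,(345,195,392,275),40,'brick')
rect((H<20)&(S>60)&(V>100),(130,185,172,270),12,'rack')
def crop(g,b,s): x0,y0,x1,y1=b; return cv2.resize(g['frame'][y0:y1,x0:x1],None,fx=s,fy=s,interpolation=cv2.INTER_CUBIC)
s=load('scene0.npy')
W=np.zeros((600,800,3),np.uint8)
for im,(x,y) in [(crop(t,(125,180,185,275),3.15),(0,0)),(crop(t,(230,155,315,220),4.0),(200,0)),(crop(t,(340,190,400,280),3.3),(560,0)),(crop(s,(285,130,365,200),4),(0,310)),(crop(s,(265,200,355,270),3.5),(330,310))]:
    im=im[:600-y,:800-x]; W[y:y+im.shape[0],x:x+im.shape[1]]=im
cv2.imwrite('pics/m1.png',W[...,::-1])
w=grab('wrist'); np.save('wrist0.npy',w)
o=bot.observe(); T=np.eye(4); T[:3,:3]=R.from_euler('xyz',o['ee_rot'],degrees=True).as_matrix(); T[:3,3]=o['ee_pos']
print(w['fx'],w['k1'],(np.linalg.inv(T)@w['E']).round(3).tolist(),bot.observe()['time'])
E
```

```text
stand c [596.3   3.1] sides 108.9 190.7 ang -100.6 (270.7025146484375, 188.9237060546875)
arm c [ 467.2 -278.4] sides 39.6 190.0 ang -179.9 (373.37591552734375, 233.54425048828125)
box c [ 537.8 -276.2] sides 38.3 44.2 ang 178.9 (373.0, 207.0)
brick c [ 464.  -270.4] sides 129.0 220.0 ang 178.7 (369.0, 235.5)
rack c [476.2 335.5] sides 210.8 80.2 ang -1.7 (151.86764526367188, 229.72056579589844)
331.319968351294 -0.01798224812928684 [[-0.001, 0.953, 0.302, 76.166], [1.0, 0.001, -0.0, 0.328], [-0.0, 0.302, -0.953, -142.767], [0.0, 0.0, 0.0, 1.0]] 0.15
```

View pics/m1.png

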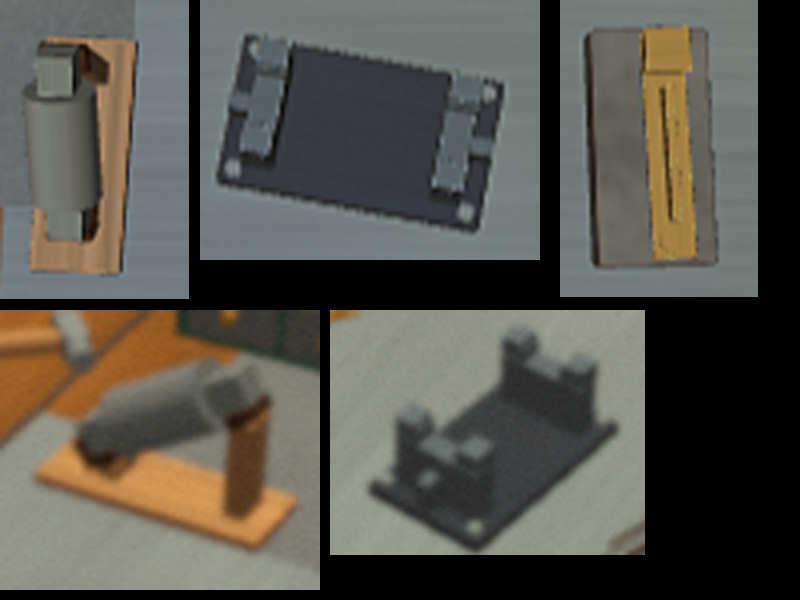

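The crop confirms three things: the mandrel's high end is the far one (+x), the rest's open notches face up, and the lamp arm's box is on the far side. Next I move above the mandrel with the tool square to the slope.

```bash
cat >> h.py <<'E'
def cur():
    o=bot.observe(); return np.array(o['ee_pos']),R.from_euler('xyz',o['ee_rot'],degrees=True)
def Rm(yaw,slope,flip=1):
    "tool whose x is flip*axis (heading yaw, rising by slope), z square to it downward"
    a=R.from_euler('xyz',[0,-slope,yaw],degrees=True).as_matrix()
    x=flip*a[:,0]; z=-a[:,2]; return R.from_matrix(np.c_[x,np.cross(z,x),z])
def delta(p,r):
    p0,r0=cur(); d=r0.inv()
    print('lin',d.apply(np.array(p)-p0).round(1).tolist(),'twist',np.degrees((d*r).as_rotvec()).round(1).tolist())
E
python3 - <<'E'
from h import *
r=Rm(-1.7,32,-1); z=r.as_matrix()[:,2]
delta(np.array([476,335.5,85])-100*z,r); print(r.as_euler('xyz',degrees=True))
E
```

```text
lin [-230.5, -10.4, 61.1] twist [-6.9, -31.5, -23.9]
[180.   32.  178.3]
```

Request:
play_rows(deltas=[{"linear":[-230,-10,61],"twist":[-6.9,-31.5,-23.9],"fingers":1},{"linear":[-230,-10,61],"twist":[-6.9,-31.5,-23.9],"fingers":1},{"linear":[-230,-10,61],"twist":[-6.9,-31.5,-23.9],"fingers":1},{"linear":[-230,-10,61],"twist":[-6.9,-31.5,-23.9],"fingers":1},{"linear":[-230,-10,61],"twist":[-6.9,-31.5,-23.9],"fingers":1}], squeeze=80)

```text
time: 0.57
ee_pos: [396.2, 352.4, 178.6]
ee_rot: [179.2, 28.4, 175.2]
contact_force: [1.3, 0.9, -0.7]
grip_width: 85.6
grasp_force: 0.0
```

```bash
python3 - <<'E'
from h import *
r=Rm(-1.7,32,-1); z=r.as_matrix()[:,2]
delta(np.array([476,335.5,85])-100*z,r); print(bot.observe()['joint_pos'],bot.observe()['time'])
E
```

```text
lin [-20.4, -13.4, 20.8] twist [-0.8, -3.6, -2.7]
[ 55.67946491   2.96437532 -26.90281385  44.48199455 -24.0350544
  56.91383244] 0.5667
```

Request:
play_rows(deltas=[{"linear":[-20.4,-13.4,20.8],"twist":[-0.8,-3.6,-2.7],"fingers":1},{"linear":[-20.4,-13.4,20.8],"twist":[-0.8,-3.6,-2.7],"fingers":1},{"linear":[-20.4,-13.4,20.8],"twist":[-0.8,-3.6,-2.7],"fingers":1}])

```text
time: 0.82
ee_pos: [421.1, 336.4, 168.7]
ee_rot: [179.9, 31.7, 178.0]
contact_force: [0.8, 0.5, 0.8]
grip_width: 85.1
grasp_force: 0.0
```

```bash
python3 - <<'E'
from h import *
r=Rm(-1.7,32,-1); z=r.as_matrix()[:,2]
delta(np.array([476,335.5,85])-100*z,r); print(bot.observe()['joint_pos'],bot.observe()['time'])
w=grab('wrist'); np.save('w1.npy',w)
a=-r.as_matrix()[:,0]; y=r.as_matrix()[:,1]; c=np.array([476,335.5,85])
im=w['frame'].copy()
for s in (-50,50):
  for k in (-30,30):
    u=proj(w,c+a*s+y*k)[0]; print(u.round(1)); cv2.circle(im,tuple(int(v) for v in u),3,(255,0,0),-1)
cv2.imwrite('pics/w1.png',im[...,::-1])
E
```

```text
lin [-2.2, 0.7, 0.1] twist [-0.1, -0.3, -0.3]
[ 53.21177279   1.77333746 -31.50566073  37.25372614 -25.47994386
  50.75698436] 0.8167
[241.1 142. ]
[323.8 141.6]
[246.2 266.1]
[319.8 265.8]
```

View pics/w1.png

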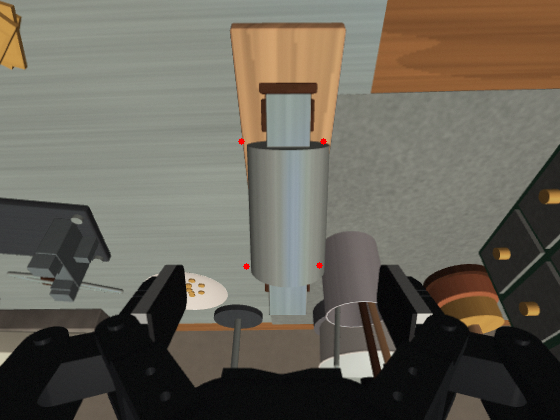

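The wrist view shows the round part between columns 248 and 329, about 5 px (4 mm) right of my prediction and about 3 px uphill. I'll correct for that, descend and grip.

Request:
play_rows(deltas=[{"linear":[-4.5,4.5,25],"twist":[-0.1,-0.3,0],"fingers":1},{"linear":[-4.5,4.5,55],"twist":[-0.1,-0.3,0],"fingers":1},{"linear":[-4.5,4.5,85],"twist":[-0.1,-0.3,0],"fingers":1},{"linear":[-4.5,4.5,110],"twist":[-0.1,-0.3,0],"fingers":1},{"linear":[-4.5,4.5,122],"twist":[-0.1,-0.3,0],"fingers":1}])

```text
time: 1.28
ee_pos: [490.1, 341.2, 66.2]
ee_rot: [179.8, 31.9, 178.0]
contact_force: [-0.6, -0.1, -0.4]
grip_width: 85.7
grasp_force: 0.0
```

Request:
play_rows(deltas=[{"linear":[0,0,0],"twist":[0,0,0],"fingers":1},{"linear":[0,0,0],"twist":[0,0,0],"fingers":0.8},{"linear":[0,0,0],"twist":[0,0,0],"fingers":0.7},{"linear":[0,0,0],"twist":[0,0,0],"fingers":0.6},{"linear":[0,0,0],"twist":[0,0,0],"fingers":0.5}])

```text
time: 1.7
ee_pos: [489.4, 341.4, 70.1]
ee_rot: [179.6, 32.1, 178.0]
contact_force: [-7.7, -3.6, 10.4]
grip_width: 58.0
grasp_force: 82.5
```

Request:
play_rows(deltas=[{"linear":[0,0,0],"twist":[0,0,0],"fingers":0.4},{"linear":[0,0,0],"twist":[0,0,0],"fingers":0.4},{"linear":[0,0,0],"twist":[0,0,0],"fingers":0.4},{"linear":[0,0,0],"twist":[0,0,0],"fingers":0.4}])

```text
time: 2.03
ee_pos: [489.4, 341.4, 70.1]
ee_rot: [179.6, 32.1, 178.0]
contact_force: [-7.5, -4.4, 9.6]
grip_width: 57.9
grasp_force: 82.5
```

Request:
play_rows(deltas=[{"linear":[0,0,-3],"twist":[0,0,0],"fingers":0.4},{"linear":[0,0,-8],"twist":[0,0,0],"fingers":0.4},{"linear":[0,0,-15],"twist":[0,0,0],"fingers":0.4},{"linear":[0,0,-15],"twist":[0,0,0],"fingers":0.4}])

```text
time: 2.37
ee_pos: [481.4, 341.6, 82.8]
ee_rot: [179.6, 32.1, 178.0]
contact_force: [3.2, -1.3, -2.9]
grip_width: 57.6
grasp_force: 87.6
```

```bash
python3 - <<'E'
from h import *
w=grab('wrist'); np.save('w2.npy',w); save(w,'pics/w2.png'); s=grab('scene'); np.save('s2.npy',s)
im=np.zeros((420,800,3),np.uint8); im[:,:560]=w['frame']; im[:280,560:]=cv2.resize(s['frame'][100:240,275:395],None,fx=2,fy=2)
cv2.imwrite('pics/w2.png',im[...,::-1])
print(bot.observe())
E
```

```text
{'time': 2.4667, 'joint_pos': array([ 47.69868832,  11.42066286, -35.40809326,  20.77784651,
       -23.64396934,  44.83277365]), 'joint_vel': array([-0.31132178,  0.55391428, -0.05415394, -0.71157695, -0.02688407,
       -0.12798886]), 'effort': array([ 1.50144450e+00, -6.36525750e+01,  4.32325852e+01, -4.21411023e+00,
       -1.44502357e+00, -2.53259920e-02]), 'ee_pos': array([481.91286251, 341.52778758,  82.1239639 ]), 'ee_rot': array([179.61920597,  32.11377318, 178.01124375]), 'contact_force': array([2.94485874, 0.78435586, 0.08533626]), 'wrist_torque': array([ 0.09557792,  0.11254787, -0.0373928 ]), 'grasp_force': 87.90968656539917, 'grip_width': 57.97728952411819}
```

View pics/w2.png

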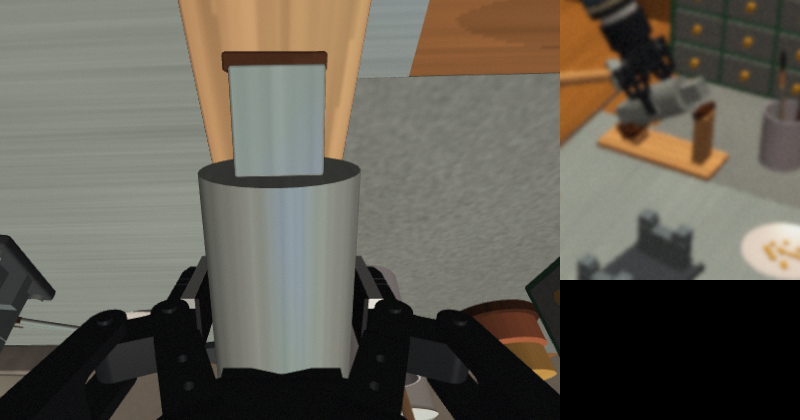

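The wrist view shows the mandrel held squarely and clear of the posts. Its low tang is close to the brown stop at row 60, so I lift straight up.

Request:
play_rows(deltas=[{"linear":[-3,0,-5],"twist":[0,0,0],"fingers":0.4},{"linear":[-13,0,-21],"twist":[0,0,0],"fingers":0.4},{"linear":[-26,0,-42],"twist":[0,0,0],"fingers":0.4},{"linear":[-42,0,-67],"twist":[0,0,0],"fingers":0.4},{"linear":[-42,0,-67],"twist":[0,0,0],"fingers":0.4}])

```text
time: 2.88
ee_pos: [483.3, 342.2, 165.8]
ee_rot: [179.4, 32.3, 177.9]
contact_force: [1.8, 2.4, -3.3]
grip_width: 57.8
grasp_force: 88.0
```

```bash
python3 - <<'E'
from h import *
w=grab('wrist'); np.save('w3.npy',w); t=grab('top'); np.save('t3.npy',t); s=grab('scene');np.save('s3.npy',s)
f=w['frame']; 
g=cv2.cvtColor(f,cv2.COLOR_RGB2GRAY).astype(int)
print(bot.observe())
for yaw in (-100.6,):
  r=Rm(yaw,0,-1); delta([596,3,190],r); print(r.as_euler('xyz',degrees=True))
im=np.zeros((420,800,3),np.uint8); im[:,:560]=f; im[:280,560:]=cv2.resize(s['frame'][60:200,275:395],None,fx=2,fy=2)
cv2.imwrite('pics/w3.png',im[...,::-1])
E
```

```text
{'time': 3.0333, 'joint_pos': array([ 47.63685301,   6.24455223, -28.63614301,  32.88704966,
       -23.59572134,  44.7913109 ]), 'joint_vel': array([-0.02004507,  1.08441677, -1.40643743, -0.2801408 , -0.07819981,
        0.02613363]), 'effort': array([ 2.08840147e-02, -6.62904382e+01,  5.55342686e+01, -6.32678166e+00,
       -2.59879008e+00, -1.97821632e-04]), 'ee_pos': array([481.16629141, 340.14633495, 159.22290111]), 'ee_rot': array([179.75587452,  31.97560814, 178.07538498]), 'contact_force': array([-0.50552604, -0.05777059, -7.84696142]), 'wrist_torque': array([ 0.01377029,  1.12819397, -0.07183214]), 'grasp_force': 87.97630190849304, 'grip_width': 57.931365780140936}
lin [-123.3, -333.3, 39.2] twist [27.6, 23.4, 95.9]
[180.    0.   79.4]
```

View pics/w3.png

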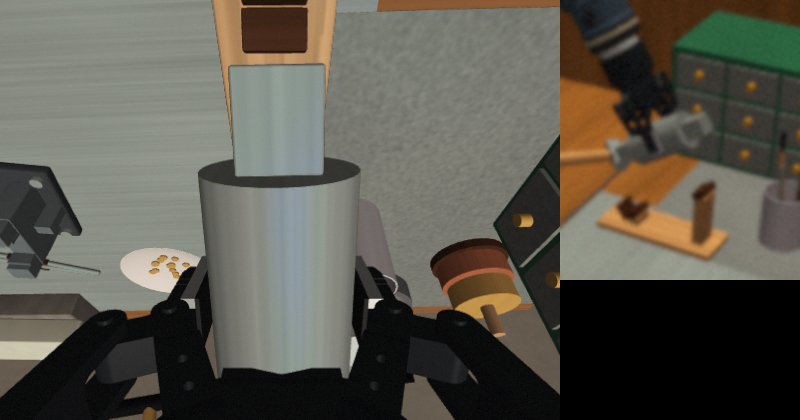

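The mandrel is clear of the rack, with its tang's top face at corners (229,66), (325,65), (324,176) and (235,176). I'll get its pose in the hand from those corners and start the transfer.

```bash
cat > pnp.py <<'E'
from h import *
w=load('w3.npy'); g=cv2.cvtColor(w['frame'],cv2.COLOR_RGB2GRAY)
c=np.array([[229,66],[325,65],[324,176],[235,176]],np.float32).reshape(-1,1,2)
c=cv2.cornerSubPix(g,c,(4,4),(-1,-1),(3,30,.01)).reshape(-1,2); print(c)
import sys
# mandrel pts in tool-like frame: tool x=-mandrel x, y = tool y, z=-mandrel z
obj=np.array([[85,-15,-15],[85,15,-15],[50,15,-15],[50,-15,-15]],float)
if c[0,0]>c[1,0]: pass
ok,rv,tv=cv2.solvePnP(obj,c.astype(float),w['K'],np.array([w['k1'],0,0,0,0]),flags=cv2.SOLVEPNP_ITERATIVE)
Tc=np.eye(4); Tc[:3,:3]=cv2.Rodrigues(rv)[0]; Tc[:3,3]=tv.ravel()
w0=load('wrist0.npy'); 
E=np.array([[-0.001,0.953,0.302,76.166],[1,0.001,0,0.328],[0,0.302,-0.953,-142.767],[0,0,0,1]])
T=E@np.diag([1,-1,-1,1])@Tc
print('mandrel centre in tool',T[:3,3].round(1),'rot',np.degrees(R.from_matrix(T[:3,:3]).as_rotvec()).round(2))
E
python3 pnp.py
```

```text
[[228.15788  65.81869]
 [325.       65.     ]
 [322.27087 173.86098]
 [235.11937 175.5659 ]]
mandrel centre in tool [  2.2  -0.4 -13.5] rot [ 1.65  2.46 -0.75]
```

Request:
play_rows(deltas=[{"linear":[-20,-40,-10],"twist":[5.5,4.7,19.2],"fingers":0.4},{"linear":[-40,-80,-20],"twist":[5.5,4.7,19.2],"fingers":0.4},{"linear":[-60,-120,-20],"twist":[5.5,4.7,19.2],"fingers":0.4},{"linear":[-75,-160,-10],"twist":[11,9.4,38],"fingers":0.4},{"linear":[-80,-190,0],"twist":[11,9.4,38],"fingers":0.4}])

```text
time: 3.45
ee_pos: [543.1, 149.9, 202.3]
ee_rot: [172.7, 21.4, 141.9]
contact_force: [0.8, 0.6, -6.4]
grip_width: 57.5
grasp_force: 88.3
```

```bash
python3 - <<'E'
from h import *
print(bot.observe()['joint_pos'],cur()[0]); r=Rm(-100.6,0,-1); delta([596,3,190],r)
E
```

```text
[ 23.77742216   4.87590674 -19.29235363  48.78466353 -15.02094216
  58.23370963] [543.05566999 149.87897234 202.33817334]
lin [-118.7, -89.8, 48.7] twist [18.2, 15.3, 63.0]
```

Request:
play_rows(deltas=[{"linear":[-60,-45,20],"twist":[18.2,15.3,63],"fingers":0.4},{"linear":[-119,-90,49],"twist":[18.2,15.3,63],"fingers":0.4},{"linear":[-119,-90,49],"twist":[18.2,15.3,63],"fingers":0.4},{"linear":[-119,-90,49],"twist":[18.2,15.3,63],"fingers":0.4},{"linear":[-119,-90,49],"twist":[18.2,15.3,63],"fingers":0.4}])

```text
time: 3.87
ee_pos: [596.5, -1.2, 187.1]
ee_rot: [173.9, 9.0, 108.2]
contact_force: [-0.4, 0.3, -6.2]
grip_width: 58.0
grasp_force: 88.2
```

```bash
python3 - <<'E'
from h import *
print(bot.observe()['joint_pos'],cur()[0]); r=Rm(-100.6,0,-1); delta([596,3,190],r)
E
```

```text
[ 3.66059274 16.56318072 -3.71755813 61.46390444 -7.14381959 74.44969305] [596.52529353  -1.16479174 187.13911959]
lin [3.6, 1.2, -3.4] twist [8.3, 7.3, 29.2]
```

Request:
play_rows(deltas=[{"linear":[3.6,1.2,-3.4],"twist":[8.3,7.3,29.2],"fingers":0.4},{"linear":[3.6,1.2,-3.4],"twist":[8.3,7.3,29.2],"fingers":0.4},{"linear":[3.6,1.2,-3.4],"twist":[8.3,7.3,29.2],"fingers":0.4},{"linear":[3.6,1.2,-3.4],"twist":[8.3,7.3,29.2],"fingers":0.4},{"linear":[3.6,1.2,-3.4],"twist":[8.3,7.3,29.2],"fingers":0.4}])

```text
time: 4.28
ee_pos: [595.5, 7.9, 190.3]
ee_rot: [-179.9, -0.1, 79.6]
contact_force: [1.0, -1.3, -6.2]
grip_width: 57.8
grasp_force: 88.2
```

```bash
python3 - <<'E'
from h import *
print(bot.observe()); r=Rm(-100.6,0,-1); delta([596,3,190],r)
w=grab('wrist'); np.save('w4.npy',w); t=grab('top'); np.save('t4.npy',t); s=grab('scene');np.save('s4.npy',s)
M=np.array([[np.cos(np.radians(-10.6)),-np.sin(np.radians(-10.6))],[np.sin(np.radians(-10.6)),np.cos(np.radians(-10.6))]])
im=w['frame'].copy()
for x in (-18,18):
  for y in (-56,-78): 
    P=np.r_[M@[x,y]+[596.3,3.1],78]; u=proj(w,P)[0]; print(x,y,u.round(1)); cv2.circle(im,tuple(int(v) for v in u),2,(255,0,0),-1)
W=np.zeros((600,800,3),np.uint8); W[:420,:560]=im
W[:340,560:]=cv2.resize(s['frame'][150:320,245:365],None,fx=2,fy=2)
cv2.imwrite('pics/w4.png',W[...,::-1])
E
```

```text
{'time': 4.2833, 'joint_pos': array([  0.70894475,  24.27955813,   8.81720967,  74.63416321,
         0.10353318, 101.14449681]), 'joint_vel': array([-3.79067966,  5.56774814,  8.0880233 ,  7.72416798,  6.98745055,
       18.44160072]), 'effort': array([  0.40123888, -91.01926088,  51.71221018,   0.56569548,
         0.21253475,   0.74030763]), 'ee_pos': array([595.49647217,   7.93903503, 190.33539424]), 'ee_rot': array([-1.79885297e+02, -8.29265184e-02,  7.95642777e+01]), 'contact_force': array([ 0.99274463, -1.27945915, -6.21800294]), 'wrist_torque': array([-0.05202041, -0.02384376,  0.06359714]), 'grasp_force': 88.20324897766113, 'grip_width': 57.78782051407292}
lin [-4.8, 1.4, 0.3] twist [-0.1, -0.1, 0.2]
-18 -56 [261.1 268.2]
-18 -78 [261.5 290.6]
18 -56 [303.  268.4]
18 -78 [302.4 290.7]
```

View pics/w4.png

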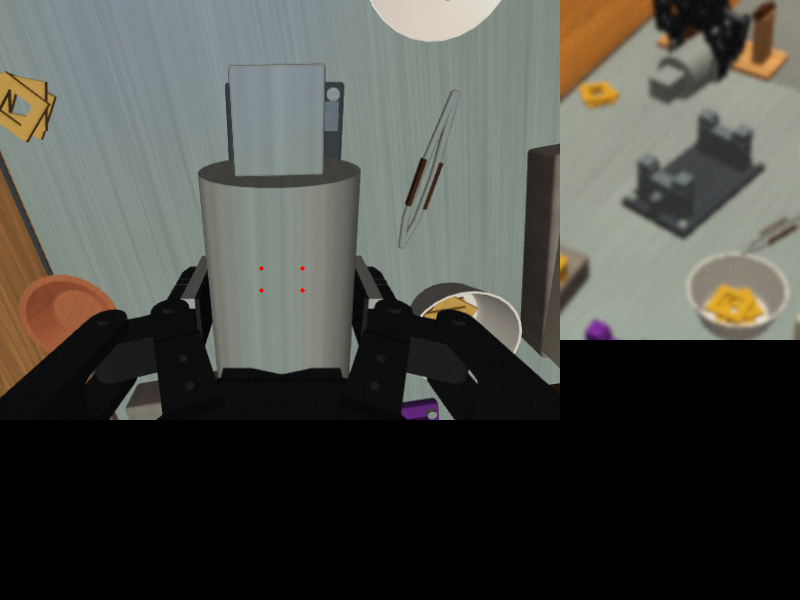

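The mandrel hides the rest; only the base's +y end shows, at (227..343, 83). I'll shift aside 90 mm to see the +y cheek.

Request:
play_rows(deltas=[{"linear":[-40,0,0],"twist":[-0.1,-0.1,0.2],"fingers":0.4},{"linear":[-80,0,0],"twist":[-0.1,-0.1,0.2],"fingers":0.4},{"linear":[-95,0,0],"twist":[-0.1,-0.1,0.2],"fingers":0.4},{"linear":[-95,0,0],"twist":[-0.1,-0.1,0.2],"fingers":0.4},{"linear":[-95,0,0],"twist":[-0.1,-0.1,0.2],"fingers":0.4}])

```text
time: 4.85
ee_pos: [578.9, -85.7, 192.3]
ee_rot: [179.7, 0.1, 79.8]
contact_force: [-0.8, 0.7, -6.0]
grip_width: 57.9
grasp_force: 88.3
```

```bash
python3 - <<'E'
from h import *
w=grab('wrist'); np.save('w5.npy',w); print(bot.observe()['ee_pos'],bot.observe()['ee_rot'])
a=np.radians(-10.6)
M=np.array([[np.cos(a),-np.sin(a)],[np.sin(a),np.cos(a)]])
im=w['frame'].copy()
for x,y,z in [(-55,95,12),(55,95,12),(-40,56,78),(40,56,78),(-40,78,78),(40,78,78),(-21,78,78),(21,78,78),(-21,56,78),(21,56,78)]:
    P=np.r_[M@[x,y]+[596.3,3.1],z]; u=proj(w,P)[0]; print(x,y,u.round(1)); cv2.circle(im,tuple(int(v) for v in u),1,(255,0,0),-1)
im=cv2.resize(im[0:210,150:400],None,fx=3.2,fy=3.2,interpolation=cv2.INTER_CUBIC)[:600]
cv2.imwrite('pics/w5.png',im[...,::-1])
E
```

```text
[579.07641275 -84.96319425 192.33270204] [1.79710168e+02 6.35738589e-02 7.98825664e+01]
-55 95 [215.8 -35.3]
55 95 [346.9 -33.9]
-40 56 [222.8  -6.6]
40 56 [340.1  -5.5]
-40 78 [221.4 -44.1]
40 78 [342.  -42.8]
-21 78 [250.1 -43.9]
21 78 [313.4 -43.2]
-21 56 [250.7  -6.4]
21 56 [312.3  -5.8]
```

View pics/w5.png

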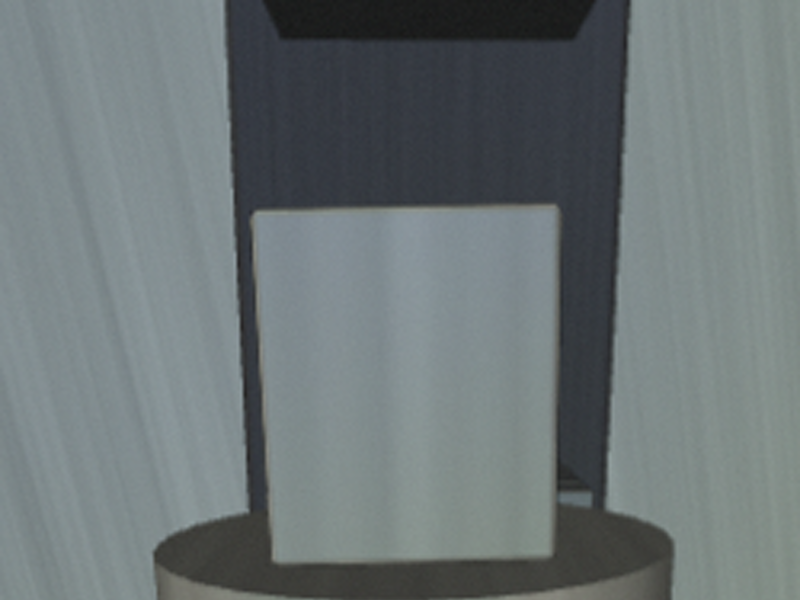

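The base's side edges show at columns 221 and 347 (row 0), narrowing to 227.5 and 339 (row 153), with the cheek foot at row 12. That gives the rest's heading and centreline.

```bash
cat > st.py <<'E'
from h import *
w=load('w5.npy'); g=cv2.cvtColor(w['frame'],cv2.COLOR_RGB2GRAY).astype(float)
L=[];Rr=[]
for v in range(0,150,3):
    d=np.diff(cv2.GaussianBlur(g[v:v+1],(5,1),0)[0])
    a=215+np.argmin(d[215:232]); b=334+np.argmax(d[334:352]); L.append((a+.5,v)); Rr.append((b+.5,v))
L=onz(w,L,12)[:,:2];Rr=onz(w,Rr,12)[:,:2]
def fit(P):
    vx,vy,x,y=cv2.fitLine(P.astype(np.float32),cv2.DIST_HUBER,0,.01,.01).ravel(); 
    if vy<0: vx,vy=-vx,-vy
    return np.array([vx,vy]),np.array([x,y])
(d1,p1),(d2,p2)=fit(L),fit(Rr)
print('headings',[np.degrees(np.arctan2(d[1],d[0])).round(2) for d in (d1,d2)])
d=(d1+d2)/2; d/=np.linalg.norm(d); n=np.array([d[1],-d[0]])
print('width',(p2-p1)@n)
f=onz(w,[[286,12]],12)[0,:2]
c=n*((p1+p2)@n/2)+d*(f@d-56)
print('stand c',c.round(1),'axis y heading',np.degrees(np.arctan2(d[1],d[0])).round(2))
E
python3 st.py; python3 - <<'E'
from h import *
o=bot.observe();print(cur()[0])
E
```

```text
headings [np.float32(79.86), np.float32(79.93)]
width 109.37205
stand c [599.2   6.5] axis y heading 79.9
[579.07641275 -84.96319425 192.33270204]
```

```bash
python3 - <<'E'
from h import *
delta([599.2,4.3,190],Rm(-100.5,0,-1))
E
```

```text
lin [91.4, 4.1, 2.3] twist [0.3, 0.1, 0.4]
```

Request:
play_rows(deltas=[{"linear":[40,4,0],"twist":[0.3,0.1,0.4],"fingers":0.4},{"linear":[80,4,2],"twist":[0.3,0.1,0.4],"fingers":0.4},{"linear":[91.4,4.1,20],"twist":[0.3,0.1,0.4],"fingers":0.4},{"linear":[91.4,4.1,50],"twist":[0.3,0.1,0.4],"fingers":0.4},{"linear":[91.4,4.1,80],"twist":[0.3,0.1,0.4],"fingers":0.4}])

```text
time: 5.32
ee_pos: [600.6, 6.5, 112.1]
ee_rot: [179.9, -0.1, 79.7]
contact_force: [0.0, 0.0, -6.7]
grip_width: 57.6
grasp_force: 88.6
```

Request:
play_rows(deltas=[{"linear":[0,0,18],"twist":[0,0,0],"fingers":0.4},{"linear":[0,0,22],"twist":[0,0,0],"fingers":0.4},{"linear":[0,0,22],"twist":[0,0,0],"fingers":0.4},{"linear":[0,0,22],"twist":[0,0,0],"fingers":0.4}])

```text
time: 5.65
ee_pos: [600.6, 4.5, 91.9]
ee_rot: [179.9, -0.1, 79.5]
contact_force: [0.2, 0.9, -5.9]
grip_width: 57.8
grasp_force: 87.9
```

```bash
python3 - <<'E'
from h import *
o=bot.observe(); print(o['ee_pos'],o['ee_rot'],o['contact_force']); delta([599.2,4.3,90],Rm(-100.5,0,-1))
w=grab('wrist'); np.save('w6.npy',w); t=grab('top'); np.save('t6.npy',t);s=grab('scene'); np.save('s6.npy',s)
W=np.zeros((420,800,3),np.uint8); W[:,:560]=w['frame']
W[:240,560:]=cv2.resize(s['frame'][190:270,265:345],None,fx=3,fy=3)
W[240:,560:]=cv2.resize(t['frame'][160:220,230:310],None,fx=3,fy=3)
cv2.imwrite('pics/w6.png',W[...,::-1])
E
```

```text
[600.5853238    4.49823044  91.85649593] [ 1.79919743e+02 -6.02169952e-02  7.94763705e+01] [ 0.22318148  0.91132596 -5.88838632]
lin [-0.4, -1.3, 1.9] twist [0.1, -0.1, -0.0]
```

View pics/w6.png

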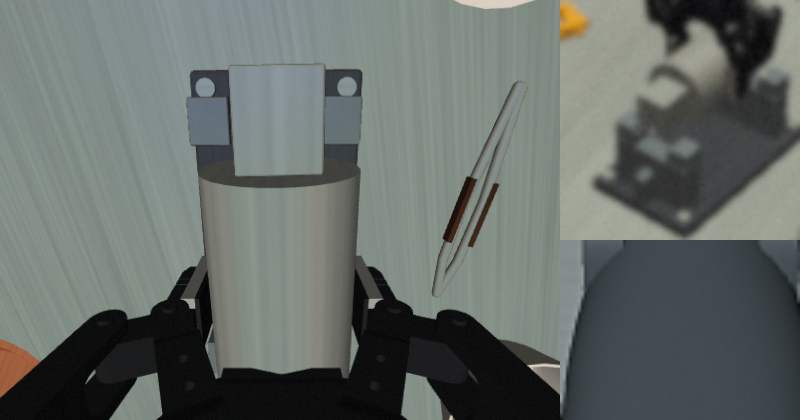

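The wrist view now shows both +y cheek horns at columns 188–229 and 325–361, with the tang between them and about 1.5 mm to the right. I correct that and lower in stages.

Request:
play_rows(deltas=[{"linear":[-0.4,-1.6,4],"twist":[0.1,-0.1,0],"fingers":0.4},{"linear":[-0.4,-1.6,10],"twist":[0.1,-0.1,0],"fingers":0.4},{"linear":[-0.4,-1.6,15],"twist":[0.1,-0.1,0],"fingers":0.4},{"linear":[-0.4,-1.6,20],"twist":[0.1,-0.1,0],"fingers":0.4},{"linear":[-0.4,-1.6,20],"twist":[0.1,-0.1,0],"fingers":0.4}])

```text
time: 6.22
ee_pos: [597.7, 3.8, 69.4]
ee_rot: [-179.8, 0.1, 79.4]
contact_force: [-0.2, -0.5, -6.9]
grip_width: 58.0
grasp_force: 88.0
```

Request:
play_rows(deltas=[{"linear":[0,0,2],"twist":[0,0,0],"fingers":0.4},{"linear":[0,0,4],"twist":[0,0,0],"fingers":0.4},{"linear":[0,0,4],"twist":[0,0,0],"fingers":0.4}])

```text
time: 6.47
ee_pos: [598.3, 3.8, 66.5]
ee_rot: [-179.9, 0.1, 79.4]
contact_force: [0.6, 0.4, -6.1]
grip_width: 58.0
grasp_force: 88.0
```

Request:
play_rows(deltas=[{"linear":[0,0,2],"twist":[0,0,0],"fingers":0.4},{"linear":[0,0,3],"twist":[0,0,0],"fingers":0.4},{"linear":[0,0,3],"twist":[0,0,0],"fingers":0.4}])

```text
time: 6.72
ee_pos: [598.4, 3.8, 63.6]
ee_rot: [-179.9, 0.1, 79.4]
contact_force: [1.2, -0.1, -5.4]
grip_width: 57.9
grasp_force: 88.0
```

Request:
play_rows(deltas=[{"linear":[0,0,2],"twist":[0,0,0],"fingers":0.4},{"linear":[0,0,2],"twist":[0,0,0],"fingers":0.4}])

```text
time: 6.88
ee_pos: [598.3, 3.8, 61.5]
ee_rot: [-179.9, 0.1, 79.4]
contact_force: [-0.0, -0.9, -5.8]
grip_width: 57.9
grasp_force: 88.0
```

Request:
play_rows(deltas=[{"linear":[0,0,1.5],"twist":[0,0,0],"fingers":0.4},{"linear":[0,0,1.5],"twist":[0,0,0],"fingers":0.4}])

```text
time: 7.05
ee_pos: [598.3, 3.8, 60.0]
ee_rot: [-179.9, 0.1, 79.4]
contact_force: [-0.5, -0.2, -5.7]
grip_width: 57.6
grasp_force: 88.0
```

Request:
play_rows(deltas=[{"linear":[0,0,1.5],"twist":[0,0,0],"fingers":0.4},{"linear":[0,0,1.5],"twist":[0,0,0],"fingers":0.4}])

```text
time: 7.22
ee_pos: [598.3, 3.8, 58.5]
ee_rot: [-179.9, 0.1, 79.4]
contact_force: [-0.6, -0.7, -5.3]
grip_width: 58.0
grasp_force: 88.0
```

Request:
play_rows(deltas=[{"linear":[0,0,1],"twist":[0,0,0],"fingers":0.4},{"linear":[0,0,1],"twist":[0,0,0],"fingers":0.4}])

```text
time: 7.38
ee_pos: [598.4, 3.8, 57.6]
ee_rot: [-179.9, 0.1, 79.4]
contact_force: [-0.4, 0.4, -7.1]
grip_width: 58.3
grasp_force: 88.0
```

Request:
play_rows(deltas=[{"linear":[0,0,1],"twist":[0,0,0],"fingers":0.4},{"linear":[0,0,1],"twist":[0,0,0],"fingers":0.4}])

```text
time: 7.55
ee_pos: [598.3, 3.8, 56.6]
ee_rot: [-179.9, 0.1, 79.4]
contact_force: [0.2, 0.2, -5.9]
grip_width: 58.1
grasp_force: 88.0
```

```bash
python3 - <<'E'
from h import *
o=bot.observe(); print(o['ee_pos'],o['contact_force'],o['wrist_torque'])
w=grab('wrist'); np.save('w7.npy',w)
cv2.imwrite('pics/w7.png',cv2.resize(w['frame'][40:200,160:400],None,fx=3,fy=3)[...,::-1])
E
```

```text
[598.34251205   3.8419029   56.64400621] [ 0.19089364  0.21721459 -5.93644171] [-0.06315981  0.01027887  0.04440577]
```

View pics/w7.png

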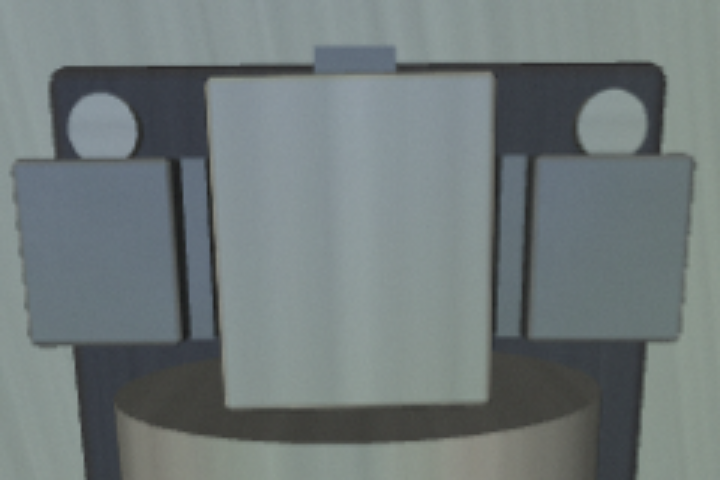

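The tang sits centred in the notch, with equal gaps left and right (crop columns 181–212 and 495–530), but it is not yet on the floor. I lower by small steps until contact.

Request:
play_rows(deltas=[{"linear":[0,0,1],"twist":[0,0,0],"fingers":0.4},{"linear":[0,0,1],"twist":[0,0,0],"fingers":0.4}])

```text
time: 7.77
ee_pos: [598.5, 3.8, 56.0]
ee_rot: [-179.9, 0.0, 79.4]
contact_force: [-0.9, -0.6, -2.5]
grip_width: 58.0
grasp_force: 88.7
```

Request:
play_rows(deltas=[{"linear":[0,0,0.7],"twist":[0,0,0],"fingers":0.4},{"linear":[0,0,0.7],"twist":[0,0,0],"fingers":0.4}])

```text
time: 7.93
ee_pos: [598.5, 3.8, 56.0]
ee_rot: [-180.0, 0.0, 79.4]
contact_force: [-5.6, 0.5, 9.2]
grip_width: 58.2
grasp_force: 90.3
```

Request:
play_rows(deltas=[{"linear":[0,0,0.7],"twist":[0,0,0],"fingers":0.4},{"linear":[0,0,0.7],"twist":[0,0,0],"fingers":0.4}])

```text
time: 8.1
ee_pos: [598.6, 3.9, 55.9]
ee_rot: [-180.0, 0.0, 79.4]
contact_force: [-10.8, 0.2, 18.7]
grip_width: 58.0
grasp_force: 91.5
```

Contact at TCP z 56.0, which puts the axis at 75, so the mandrel is seated. I ease off, open and rise.

Request:
play_rows(deltas=[{"linear":[0,0,-1.6],"twist":[0,0,0],"fingers":0.4},{"linear":[0,0,-1.6],"twist":[0,0,0],"fingers":0.72},{"linear":[0,0,-1.6],"twist":[0,0,0],"fingers":0.85},{"linear":[0,0,-1.6],"twist":[0,0,0],"fingers":1},{"linear":[0,0,-1.6],"twist":[0,0,0],"fingers":1}])

```text
time: 8.52
ee_pos: [598.6, 3.8, 56.0]
ee_rot: [-179.9, 0.0, 79.4]
contact_force: [-0.1, 1.7, -0.2]
grip_width: 85.6
grasp_force: 0.0
```

Request:
play_rows(deltas=[{"linear":[0,0,0],"twist":[0,0,0],"fingers":1},{"linear":[0,0,-10],"twist":[0,0,0],"fingers":1},{"linear":[0,0,-40],"twist":[0,0,0],"fingers":1},{"linear":[0,0,-80],"twist":[0,0,0],"fingers":1},{"linear":[0,0,-120],"twist":[0,0,0],"fingers":1}])

```text
time: 8.93
ee_pos: [597.8, 3.9, 177.7]
ee_rot: [-179.8, 0.1, 79.4]
contact_force: [1.7, 0.3, -0.2]
grip_width: 85.5
grasp_force: 0.0
```

```bash
python3 - <<'E'
from h import *
o=bot.observe(); print(o['time'],o['ee_pos'],o['ee_rot'],o['contact_force'],o['wrist_torque'],o['joint_pos'])
w=grab('wrist'); np.save('w8.npy',w)
for f in (1,-1):
  r=Rm(3,0,f); print(f,r.as_euler('xyz',degrees=True)); delta([470,-278,190],r)
# arm in top0
t=load('top0.npy'); f=t['frame']; hsv=cv2.cvtColor(f,cv2.COLOR_RGB2HSV); H,S,V=[hsv[...,i].astype(int) for i in range(3)]
m=((H>12)&(H<32)&(S>110)&(V>90))
rows=[]
for v in range(212,272,3):
    c=np.where(m[v,345:395])[0]+345; 
    if len(c)>4: rows.append(((c.min()+c.max())/2,v,c.max()-c.min()+1))
rows=np.array(rows); P=onz(t,rows[:,:2],44); print(np.c_[rows,P[:,:2]].round(1)[::4]); p=np.polyfit(P[:,0],P[:,1],1); print('arm yaw',np.degrees(np.arctan(p[0])),p)
E
```

```text
8.9333 [597.7542462    3.88603294 177.71784966] [-1.79839986e+02  6.26017237e-02  7.94092877e+01] [ 1.74438461  0.30347812 -0.18138489] [ 0.018227   -0.05234335  0.03882854] [ 3.88833909e-01  2.48044241e+01  7.78342613e+00  7.31480096e+01
 -3.09796495e-02  1.00979679e+02]
1 [180.   0.   3.]
lin [-301.1, -76.7, -4.4] twist [0.3, -0.3, 76.4]
-1 [ 180.    0. -177.]
lin [-301.1, -76.7, -4.4] twist [0.3, 0.3, -103.6]
[[ 371.   212.    13.   528.1 -276.3]
 [ 371.5  224.    12.   494.5 -277.1]
 [ 372.5  236.    14.   461.1 -279.3]
 [ 373.   248.    13.   427.9 -280.1]
 [ 374.   260.    13.   395.  -282.2]]
arm yaw 2.79400480181934 [ 4.88032737e-02 -3.01591618e+02]
```

Request:
play_rows(deltas=[{"linear":[-30,0,-20],"twist":[0.3,0.3,-35],"fingers":1},{"linear":[-60,-15,-20],"twist":[0.3,0.3,-35],"fingers":1},{"linear":[-100,-30,-20],"twist":[0.3,0.3,-35],"fingers":1},{"linear":[-140,-45,-20],"twist":[0.3,0.3,-35],"fingers":1},{"linear":[-180,-60,-20],"twist":[0.3,0.3,-35],"fingers":1}])

```text
time: 9.4
ee_pos: [511.4, -153.9, 197.1]
ee_rot: [-179.7, -0.3, 114.2]
contact_force: [0.8, -0.6, -0.3]
grip_width: 85.0
grasp_force: 0.0
```

```bash
python3 - <<'E'
from h import *
delta([465,-279,200],Rm(2.8,0,-1)); print(bot.observe()['joint_pos'])
E
```

```text
lin [-95.1, -93.6, -3.1] twist [-0.0, -0.4, -68.6]
[-16.79939432  17.06355216  -0.54883282  72.80026625   0.0893275
  48.98684301]
```

Request:
play_rows(deltas=[{"linear":[-35,-35,-3],"twist":[0,-0.4,-68.6],"fingers":1},{"linear":[-70,-70,-3],"twist":[0,-0.4,-68.6],"fingers":1},{"linear":[-95,-94,-3],"twist":[0,-0.4,-68.6],"fingers":1},{"linear":[-95,-94,-3],"twist":[0,-0.4,-68.6],"fingers":1},{"linear":[-95,-94,-3],"twist":[0,-0.4,-68.6],"fingers":1}])

```text
time: 9.82
ee_pos: [463.3, -281.1, 199.8]
ee_rot: [-179.9, -0.2, 147.8]
contact_force: [1.2, 0.6, 0.5]
grip_width: 85.3
grasp_force: 0.0
```

```bash
python3 - <<'E'
from h import *
delta([465,-279,200],Rm(2.8,0,-1)); print(bot.observe()['joint_pos'])
E
```

```text
lin [-0.3, 2.7, -0.2] twist [-0.1, -0.3, -35.0]
[-31.17221926  17.79300561   0.84719252  73.28894921  -0.13361187
   1.04926186]
```

Request:
play_rows(deltas=[{"linear":[0,2.7,0],"twist":[-0.1,-0.3,-35],"fingers":0.5},{"linear":[0,2.7,0],"twist":[-0.1,-0.3,-35],"fingers":0.5},{"linear":[0,2.7,0],"twist":[-0.1,-0.3,-35],"fingers":0.5},{"linear":[0,2.7,0],"twist":[-0.1,-0.3,-35],"fingers":0.5},{"linear":[0,2.7,0],"twist":[-0.1,-0.3,-35],"fingers":0.5}])

```text
time: 10.23
ee_pos: [466.3, -275.3, 199.9]
ee_rot: [179.9, 0.1, -177.0]
contact_force: [0.7, 0.2, -0.2]
grip_width: 42.8
grasp_force: 0.0
```

Request:
play_rows(deltas=[{"linear":[0,0,0],"twist":[0,0,0],"fingers":0.5},{"linear":[0,0,0],"twist":[0,0,0],"fingers":0.5}])

```text
time: 10.4
ee_pos: [466.4, -275.3, 199.6]
ee_rot: [179.9, 0.1, -177.6]
contact_force: [-0.1, 0.5, -0.1]
grip_width: 42.4
grasp_force: 0.0
```

```bash
cat > armm.py <<'E'
from h import *
w=grab('wrist'); np.save('w9.npy',w); print(bot.observe()['time'],*cur()[0].round(1),bot.observe()['ee_rot'].round(2))
f=w['frame']; hsv=cv2.cvtColor(f,cv2.COLOR_RGB2HSV); H,S,V=[hsv[...,i].astype(int) for i in range(3)]
m=((H>12)&(H<32)&(S>110)&(V>60)).astype(np.uint8)
n,l,st,ce=cv2.connectedComponentsWithStats(m); k=1+np.argsort(-st[1:,4])[:3]; print(st[k].tolist())
for o_,z in ((0,44),(50,44),(-50,44),(95,62)): print(o_,proj(w,[465+o_*np.cos(.0488),-279+o_*np.sin(.0488),z]).round(1).tolist())
j=k[0]; m=l==j
for v in range(st[j,1],st[j,1]+st[j,3],8):
    r=V[v].copy(); c=np.where(m[v])[0]; print(v,c.min(),c.max(),len(c), ' '.join(str(x) for x in V[v,c.min():c.max()+1:4]))
E
python3 armm.py
```

```text
10.45 466.4 -275.3 199.5 [ 1.7992e+02  5.0000e-02 -1.7759e+02]
[[0, 9, 419, 349, 34393], [256, 78, 43, 213, 8397], [0, 0, 433, 20, 4136]]
0 [[277.4, 184.1]]
50 [[277.9, 234.0]]
-50 [[276.8, 129.0]]
95 [[278.2, 284.6]]
9 0 16 15 107 108 92 90 80
17 0 230 141 126 126 124 126 127 127 126 127 124 127 128 128 128 130 130 132 133 133 130 130 131 131 128 125 126 148 146 146 145 146 146 145 144 146 144 148 146 147 145 148 148 138 138 139 140 142 142 142 141 142 144 145 143 126 122 115 114 108
25 0 389 132 120 118 120 120 120 119 121 122 121 122 125 126 126 128 129 128 132 131 132 135 136 138 139 140 140 138 145 148 148 149 149 148 145 145 145 143 144 142 145 143 143 146 145 146 146 146 147 145 146 146 148 146 145 148 147 149 146 145 149 148 148 150 148 150 152 152 152 152 153 155 153 155 153 156 154 156 155 154 157 156 156 154 149 147 140 133 130 128 129 126 124 119 121 121 106 102 97 88
33 0 100 101 139 138 140 139 136 137 138 136 135 136 135 133 134 135 133 133 129 123 123 123 123 119 122 121 123 125
41 0 101 102 124 124 125 123 122 122 123 124 124 127 124 126 125 125 128 127 127 130 129 1
[... 3684 characters left out ...]
8 138 138 138 137 139 136 138 137 137
281 0 127 128 147 148 147 146 146 148 146 145 145 144 145 145 142 144 144 143 143 142 142 139 141 140 136 135 133 133 145 145 143 145 142 140
289 0 127 128 137 138 137 138 138 140 138 138 140 136 136 138 135 136 133 130 131 129 125 123 124 134 137 136 133 134 134 133 131 131 129 126
297 47 128 82 95 143 142 142 141 142 138 137 139 140 137 136 137 137 133 134 132 130 128 135 139
305 49 85 37 124 151 149 149 146 143 144 151 148 130
313 51 82 32 117 132 131 134 136 139 139 139
321 52 83 32 99 128 130 130 131 133 132 133
329 54 85 32 106 132 133 136 137 138 140 142
337 55 83 29 66 142 143 143 144 143 144 128
345 57 75 19 90 130 131 128 130
353 59 65 7 90 114
```

```bash
cat > arm2.py <<'E'
from h import *
def armfit(w,zs):
    f=w['frame']; hsv=cv2.cvtColor(f,cv2.COLOR_RGB2HSV); H,S,V=[hsv[...,i].astype(int) for i in range(3)]
    m=((H>12)&(H<32)&(S>110)&(V>60)).astype(np.uint8); m[:,:200]=0; m[:,360:]=0
    n,l,st,ce=cv2.connectedComponentsWithStats(m); j=1+np.argmax(st[1:,4]); m=l==j
    y0,h=st[j,1],st[j,3]
    L=[];Q=[]
    for v in range(y0+8,y0+h//2+20):
        c=np.where(m[v])[0]; L.append((c.min()-.5,v)); Q.append((c.max()+.5,v))
    L=onz(w,L,zs)[:,:2];Q=onz(w,Q,zs)[:,:2]; C=(L+Q)/2
    vx,vy,x,y=cv2.fitLine(C.astype(np.float32),cv2.DIST_HUBER,0,.01,.01).ravel(); 
    d=np.array([vx,vy])*np.sign(vx); 
    mid=(np.where(m[y0+2])[0].mean(),y0-.5); tail=onz(w,[mid],zs)[0,:2]
    p=np.array([x,y]); o=p+d*((tail-p)@d+95)
    print('width',np.linalg.norm(L-Q,axis=1).mean().round(1),'yaw',np.degrees(np.arctan2(d[1],d[0])).round(2),'origin',o.round(1),'rows',y0,y0+h)
    return o,np.degrees(np.arctan2(d[1],d[0])),m,V
if __name__=='__main__':
    w=load('w9.npy'); o,yaw,m,V=armfit(w,44)
    for v in (110,140,170,200): print(v,V[v,254:302].tolist())
    for a in (-64,48): print(proj(w,np.r_[o+a*np.array([np.cos(np.radians(yaw)),np.sin(np.radians(yaw))]),62]))
    print(m.sum(1)[78:292:6].tolist())
    r=Rm(yaw,0,-1); d=np.array([np.cos(np.radians(yaw)),np.sin(np.radians(yaw))])
    delta(np.r_[o+15*d,100],r)
E
python3 arm2.py
```

```text
width 35.9 yaw 2.71 origin [ 467.4 -278.9] rows 78 291
110 [120, 116, 116, 187, 190, 196, 198, 197, 194, 198, 199, 196, 197, 196, 198, 194, 193, 190, 191, 192, 193, 197, 196, 196, 196, 197, 195, 195, 194, 195, 196, 194, 193, 194, 198, 194, 193, 192, 197, 197, 195, 193, 191, 186, 130, 127, 127, 125]
140 [111, 112, 114, 149, 191, 194, 199, 200, 196, 196, 200, 198, 194, 196, 198, 198, 195, 188, 170, 188, 192, 193, 192, 193, 196, 198, 196, 195, 194, 195, 196, 195, 194, 197, 198, 195, 194, 195, 194, 197, 193, 190, 187, 161, 118, 121, 122, 124]
170 [115, 115, 117, 128, 173, 196, 199, 201, 198, 198, 196, 198, 195, 193, 200, 199, 198, 196, 192, 186, 189, 192, 194, 196, 198, 198, 198, 196, 192, 195, 196, 194, 192, 196, 199, 196, 196, 195, 196, 196, 191, 187, 180, 142, 114, 112, 113, 111]
200 [121, 123, 123, 124, 143, 204, 199, 198, 197, 198, 197, 197, 197, 192, 198, 200, 200, 197, 192, 174, 191, 195, 196, 198, 197, 198, 198, 191, 165, 193, 195, 192, 193, 198, 199, 197, 196, 198, 193, 193, 189, 185, 176, 128, 118, 118, 118, 116]
[[276.47988084 116.37775529]]
[[277.65332892 242.00251425]]
[3, 42, 42, 42, 42, 42, 41, 41, 41, 41, 41, 41, 41, 40, 39, 39, 39, 39, 38, 38, 38, 38, 38, 38, 37, 37, 37, 37, 37, 35, 41, 41, 41, 41, 40, 40]
lin [-15.8, -3.7, 99.5] twist [0.1, 0.0, -0.3]
```

The fit is good: width 35.9, heading 2.71°, origin (467.4, -278.9). I take an empty force/torque baseline, then go down onto the rib.

```bash
cat >> h.py <<'E'
def ft(n):
    F=[]
    for _ in range(n):
        bot.grab_frame('wrist'); o=bot.observe(); F.append(np.r_[o['contact_force'],o['wrist_torque']])
    F=np.array(F); print('mean',F.mean(0).round(4).tolist(),'se',(F.std(0)/np.sqrt(n)).round(4).tolist()); return F.mean(0)
E
python3 -c "
from h import *
np.save('ft0.npy',ft(20)); print(bot.observe()['time'])"
```

```text
mean [-0.2171, 0.138, 0.1854, -0.0084, -0.0004, -0.0007] se [0.1229, 0.1334, 0.1011, 0.0046, 0.0062, 0.0049]
11.45
```

Request:
play_rows(deltas=[{"linear":[-15.8,-3.7,40],"twist":[0.1,0,-0.3],"fingers":0.4},{"linear":[-15.8,-3.7,80],"twist":[0.1,0,-0.3],"fingers":0.4},{"linear":[-15.8,-3.7,115],"twist":[0.1,0,-0.3],"fingers":0.4},{"linear":[-15.8,-3.7,135],"twist":[0.1,0,-0.3],"fingers":0.4},{"linear":[-15.8,-3.7,140],"twist":[0.1,0,-0.3],"fingers":0.4}])

```text
time: 11.87
ee_pos: [480.2, -276.8, 55.4]
ee_rot: [179.8, -0.2, -177.0]
contact_force: [-0.6, 0.2, 0.1]
grip_width: 33.9
grasp_force: 0.0
```

Request:
play_rows(deltas=[{"linear":[0,0,0],"twist":[0,0,0],"fingers":0.4},{"linear":[0,0,0],"twist":[0,0,0],"fingers":0.4}])

```text
time: 12.03
ee_pos: [482.9, -278.4, 60.4]
ee_rot: [-180.0, 0.1, -177.0]
contact_force: [-0.6, -0.3, 1.1]
grip_width: 34.3
grasp_force: 0.0
```

```bash
python3 - <<'E'
from h import *
o=np.array([467.4,-278.9]); a=np.radians(2.71); delta(np.r_[o+15*np.array([np.cos(a),np.sin(a)]),47],Rm(2.71,0,-1))
E
```

```text
lin [0.6, 0.2, 13.4] twist [-0.0, 0.1, 0.2]
```

Request:
play_rows(deltas=[{"linear":[0.6,0.2,7],"twist":[0,0,0.2],"fingers":0.4},{"linear":[0.6,0.2,13],"twist":[0,0,0.2],"fingers":0.4},{"linear":[0.6,0.2,13],"twist":[0,0,0.2],"fingers":0.3},{"linear":[0.6,0.2,13],"twist":[0,0,0.2],"fingers":0.2},{"linear":[0.6,0.2,13],"twist":[0,0,0.2],"fingers":0.15}], squeeze=60)

```text
time: 12.45
ee_pos: [481.8, -277.9, 46.4]
ee_rot: [-180.0, 0.0, -177.2]
contact_force: [-0.4, -0.7, -0.7]
grip_width: 12.8
grasp_force: 0.0
```

Request:
play_rows(deltas=[{"linear":[0,0,0],"twist":[0,0,0],"fingers":0.1},{"linear":[0,0,0],"twist":[0,0,0],"fingers":0},{"linear":[0,0,0],"twist":[0,0,0],"fingers":0},{"linear":[0,0,0],"twist":[0,0,0],"fingers":0}])

```text
time: 12.78
ee_pos: [481.9, -278.0, 46.6]
ee_rot: [-180.0, 0.1, -177.2]
contact_force: [-1.9, 0.2, 6.1]
grip_width: 6.4
grasp_force: 60.2
```

Request:
play_rows(deltas=[{"linear":[0,0,-4],"twist":[0,0,0],"fingers":0},{"linear":[0,0,-15],"twist":[0,0,0],"fingers":0},{"linear":[0,0,-45],"twist":[0,0,0],"fingers":0},{"linear":[0,0,-85],"twist":[0,0,0],"fingers":0},{"linear":[0,0,-120],"twist":[0,0,0],"fingers":0}])

```text
time: 13.2
ee_pos: [481.0, -277.4, 167.7]
ee_rot: [180.0, -0.0, -177.2]
contact_force: [1.4, -0.2, -3.5]
grip_width: 6.1
grasp_force: 59.0
```

Request:
play_rows(deltas=[{"linear":[0,0,0],"twist":[0,0,0],"fingers":0},{"linear":[0,0,0],"twist":[0,0,0],"fingers":0},{"linear":[0,0,0],"twist":[0,0,0],"fingers":0},{"linear":[0,0,0],"twist":[0,0,0],"fingers":0}])

```text
time: 13.53
ee_pos: [480.8, -277.3, 164.5]
ee_rot: [179.9, -0.1, -177.3]
contact_force: [0.1, 1.0, -4.7]
grip_width: 6.2
grasp_force: 59.1
```

```bash
python3 - <<'E'
from h import *
o=bot.observe(); print(o['ee_pos'],o['ee_rot'],o['grip_width'])
f=ft(40); np.save('ft1.npy',f); d=f-np.load('ft0.npy'); W=-d[2]; print('W',W,'m box',W/9.81-.34,'com from tool axis x',1000*d[4]/W,'y',-1000*d[3]/W)
w=grab('wrist'); np.save('w10.npy',w)
p=cur()[0]
from arm2 import armfit
for zs in (p[2]-7+4,): oo,yaw,m,V=armfit(w,zs)
print(p, (p[:2]-oo)@[np.cos(np.radians(yaw)),np.sin(np.radians(yaw))])
print('next'); delta([599.2,5,200],Rm(-10.1,0,-1))
E
```

```text
[ 480.80230517 -277.33813679  164.45578645] [ 1.79919610e+02 -1.06452543e-01 -1.77251560e+02] 6.247368879171811
mean [-0.1085, -0.0118, -4.5002, -0.0044, 0.0197, -0.0008] se [0.0686, 0.0582, 0.0878, 0.0048, 0.0057, 0.0043]
W 4.685640605141256 m box 0.13763920541704944 com from tool axis x 4.285830948342036 y -0.8585673018082507
width 36.0 yaw 2.73 origin [ 467.7 -278.6] rows 13 375
[ 481.64063065 -277.82214668  166.08823186] 13.937783846897782
next
lin [-131.0, 276.9, -33.9] twist [-0.0, 0.0, 12.9]
```

```bash
python3 - <<'E'
from h import *
delta([594.1,7.0,170],Rm(-10.1,0,-1))
E
```

```text
lin [-126.0, 279.1, -3.9] twist [-0.0, 0.0, 12.9]
```

Request:
play_rows(deltas=[{"linear":[-5,12,-4],"twist":[0,0,1],"fingers":0},{"linear":[-16,36,-4],"twist":[0,0,3],"fingers":0},{"linear":[-32,70,-4],"twist":[0,0,5],"fingers":0},{"linear":[-48,105,-4],"twist":[0,0,7],"fingers":0},{"linear":[-64,140,-4],"twist":[0,0,9],"fingers":0}])

```text
time: 16.0
ee_pos: [539.2, -133.6, 170.3]
ee_rot: [-180.0, 0.0, 173.6]
contact_force: [0.5, -0.6, -5.8]
grip_width: 6.5
grasp_force: 59.1
```

```bash
python3 - <<'E'
from h import *
delta([594.1,7.0,170],Rm(-10.1,0,-1))
E
```

```text
lin [-38.9, 145.8, 0.3] twist [-0.0, 0.0, 3.7]
```

Request:
play_rows(deltas=[{"linear":[-9,35,0],"twist":[0,0,1],"fingers":0},{"linear":[-18,70,0],"twist":[0,0,2],"fingers":0},{"linear":[-28,105,0],"twist":[0,0,3.7],"fingers":0},{"linear":[-35,130,0],"twist":[0,0,3.7],"fingers":0},{"linear":[-39,146,0],"twist":[0,0,3.7],"fingers":0}])

```text
time: 16.42
ee_pos: [594.3, 8.9, 170.0]
ee_rot: [180.0, 0.0, 170.2]
contact_force: [1.0, 0.4, -4.5]
grip_width: 6.1
grasp_force: 59.2
```

Request:
play_rows(deltas=[{"linear":[0,0,15],"twist":[0,0,0],"fingers":0},{"linear":[0,0,30],"twist":[0,0,0],"fingers":0},{"linear":[0,0,40],"twist":[0,0,0],"fingers":0},{"linear":[0,0,40],"twist":[0,0,0],"fingers":0},{"linear":[0,0,40],"twist":[0,0,0],"fingers":0}])

```text
time: 16.83
ee_pos: [593.2, 5.7, 130.0]
ee_rot: [-180.0, -0.0, 170.0]
contact_force: [0.6, -0.4, -3.6]
grip_width: 6.6
grasp_force: 59.1
```

```bash
python3 - <<'E'
from h import *
delta([594.1,7.0,115],Rm(-10.1,0,-1))
# horns of the cheeks vs tangs after release: brightness check in the wrist view w8
w=load('w8.npy'); a=np.radians(-10.1); M=np.array([[np.cos(a),-np.sin(a)],[np.sin(a),np.cos(a)]])
for x,y,z in [(-15,85,90),(15,85,90),(15,50,90),(-15,50,90),(-40,78,78),(40,78,78)]:
    print(x,y,proj(w,np.r_[M@[x,y]+[598.8,6.3],z]).round(1).tolist())
g=cv2.cvtColor(w['frame'],cv2.COLOR_RGB2GRAY)
c=cv2.goodFeaturesToTrack(g[150:300,180:380],25,.05,6); print((c.reshape(-1,2)+[180,150]).tolist())
E
```

```text
lin [-0.7, 1.4, 15.0] twist [-0.0, -0.0, 0.1]
-15 85 [[256.8, 83.8]]
15 85 [[302.6, 83.4]]
15 50 [[302.1, 137.5]]
-15 50 [[258.4, 137.9]]
-40 78 [[222.6, 95.7]]
40 78 [[337.4, 94.5]]
[[182.0, 266.0], [330.0, 265.0], [329.0, 259.0], [249.0, 267.0], [261.0, 275.0], [232.0, 269.0], [259.0, 287.0], [235.0, 260.0], [305.0, 287.0], [303.0, 275.0], [318.0, 266.0], [246.0, 258.0], [236.0, 291.0], [329.0, 289.0], [265.0, 289.0], [321.0, 256.0], [377.0, 293.0], [309.0, 292.0], [337.0, 227.0]]
```

Request:
play_rows(deltas=[{"linear":[-0.7,1.4,5],"twist":[0,0,0.1],"fingers":0},{"linear":[-0.7,1.4,11],"twist":[0,0,0.1],"fingers":0},{"linear":[-0.7,1.4,15],"twist":[0,0,0.1],"fingers":0},{"linear":[-0.7,1.4,16],"twist":[0,0,0.1],"fingers":0},{"linear":[-0.7,1.4,16],"twist":[0,0,0.1],"fingers":0}])

```text
time: 17.25
ee_pos: [594.2, 7.1, 113.8]
ee_rot: [-180.0, -0.0, 169.9]
contact_force: [-0.1, 0.3, -3.7]
grip_width: 6.3
grasp_force: 59.2
```

```bash
python3 - <<'E'
from h import *
o=bot.observe(); print(o['ee_pos'],o['ee_rot'],o['contact_force']); delta([594.1,7.0,112],Rm(-10.1,0,-1))
w=load('w8.npy');g=cv2.cvtColor(w['frame'],cv2.COLOR_RGB2GRAY)
c=cv2.goodFeaturesToTrack(g[60:160,200:360],14,.03,6); print((c.reshape(-1,2)+[200,60]).tolist())
E
```

```text
[594.24347496   7.14159347 113.76813796] [-1.79994289e+02 -7.42759127e-03  1.69942758e+02] [-0.12804975  0.2742882  -3.70400512]
lin [0.1, -0.2, 1.8] twist [-0.0, -0.0, 0.0]
[[302.0, 84.0], [226.0, 127.0], [289.0, 77.0], [261.0, 136.0], [302.0, 135.0], [259.0, 84.0], [273.0, 77.0], [225.0, 96.0], [236.0, 95.0], [335.0, 126.0], [254.0, 96.0], [307.0, 126.0], [326.0, 95.0], [255.0, 127.0]]
```

Tang corners at (259,84), (302,84), (302,135) and (261,136) match the seated prediction to about 2 px, so the mandrel is home. Now the lamp arm goes down to contact.

Request:
play_rows(deltas=[{"linear":[0,0,1],"twist":[0,0,0],"fingers":0},{"linear":[0,0,1],"twist":[0,0,0],"fingers":0}])

```text
time: 17.42
ee_pos: [594.5, 7.2, 113.2]
ee_rot: [180.0, 0.0, 169.9]
contact_force: [-1.2, -0.1, -4.2]
grip_width: 6.2
grasp_force: 59.2
```

Request:
play_rows(deltas=[{"linear":[0,0,0.5],"twist":[0,0,0],"fingers":0},{"linear":[0,0,0.5],"twist":[0,0,0],"fingers":0}])

```text
time: 17.58
ee_pos: [594.5, 7.2, 112.7]
ee_rot: [180.0, 0.0, 170.0]
contact_force: [-0.0, 0.0, -4.3]
grip_width: 6.4
grasp_force: 59.2
```

Request:
play_rows(deltas=[{"linear":[0,0,0.5],"twist":[0,0,0],"fingers":0},{"linear":[0,0,0.5],"twist":[0,0,0],"fingers":0}])

```text
time: 17.75
ee_pos: [594.5, 7.2, 112.1]
ee_rot: [-180.0, 0.0, 170.0]
contact_force: [-0.7, 0.5, -4.2]
grip_width: 6.4
grasp_force: 59.2
```

Request:
play_rows(deltas=[{"linear":[0,0,0.4],"twist":[0,0,0],"fingers":0},{"linear":[0,0,0.4],"twist":[0,0,0],"fingers":0}])

```text
time: 17.92
ee_pos: [594.4, 7.2, 111.7]
ee_rot: [-180.0, 0.0, 170.0]
contact_force: [0.4, -0.1, -3.3]
grip_width: 6.4
grasp_force: 59.2
```

Request:
play_rows(deltas=[{"linear":[0,0,0.3],"twist":[0,0,0],"fingers":0},{"linear":[0,0,0.3],"twist":[0,0,0],"fingers":0}])

```text
time: 18.08
ee_pos: [594.5, 7.2, 111.6]
ee_rot: [-180.0, 0.0, 170.0]
contact_force: [-0.9, 0.8, -0.8]
grip_width: 6.2
grasp_force: 59.6
```

Request:
play_rows(deltas=[{"linear":[0,0,0.3],"twist":[0,0,0],"fingers":0},{"linear":[0,0,0.3],"twist":[0,0,0],"fingers":0}])

```text
time: 18.25
ee_pos: [594.6, 7.2, 111.6]
ee_rot: [180.0, 0.1, 170.0]
contact_force: [-3.1, 1.0, 3.7]
grip_width: 6.6
grasp_force: 60.4
```

Request:
play_rows(deltas=[{"linear":[0,0,0.3],"twist":[0,0,0],"fingers":0},{"linear":[0,0,0.3],"twist":[0,0,0],"fingers":0}])

```text
time: 18.42
ee_pos: [594.7, 7.2, 111.6]
ee_rot: [180.0, 0.1, 170.0]
contact_force: [-4.0, -0.3, 8.2]
grip_width: 6.5
grasp_force: 61.0
```

Request:
play_rows(deltas=[{"linear":[0,0,-0.6],"twist":[0,0,0],"fingers":0},{"linear":[0,0,-0.6],"twist":[0,0,0],"fingers":0.08},{"linear":[0,0,-0.6],"twist":[0,0,0],"fingers":0.12},{"linear":[0,0,-1.6],"twist":[0,0,0],"fingers":0.17},{"linear":[0,0,-3.6],"twist":[0,0,0],"fingers":0.2}], squeeze=30)

```text
time: 18.83
ee_pos: [594.5, 7.2, 114.4]
ee_rot: [-180.0, 0.0, 170.0]
contact_force: [-0.1, -0.2, 0.5]
grip_width: 17.3
grasp_force: 0.0
```

```bash
cat > tilt.py <<'E'
from h import *
# tilt of arm: in wrist view the arm's tail edge (strap width at tail) ; in scene view slope of strap edge. Use scene+top brass masks
def meas(tag):
    out=[]
    s=grab('scene'); t=grab('top'); w=grab('wrist'); np.save(f's_{tag}.npy',s); np.save(f't_{tag}.npy',t); np.save(f'w_{tag}.npy',w)
    f=w['frame']; hsv=cv2.cvtColor(f,cv2.COLOR_RGB2HSV); H,S,V=[hsv[...,i].astype(int) for i in range(3)]
    m=((H>12)&(H<32)&(S>110)&(V>60)).astype(np.uint8); m[:,:200]=0; m[:,380:]=0
    n,l,st,ce=cv2.connectedComponentsWithStats(m); j=1+np.argmax(st[1:,4]); m=l==j; y0=st[j,1]
    v=np.arange(y0+6,y0+100); wd=np.array([m[r].sum() for r in v]); p=np.polyfit(v,wd,1)
    c=np.array([np.where(m[r])[0].mean() for r in v]); q=np.polyfit(v,c,1)
    # 3-D: left/right edges at each row are 36 mm apart -> depth -> fit line of the strap top
    g=w; L=[];Q=[]
    for r in v:
        x=np.where(m[r])[0]; L.append((x.min()-.5,r)); Q.append((x.max()+.5,r))
    o,a=ray(g,L); _,b=ray(g,Q); k=36/np.linalg.norm(a-b,axis=1)   # same camera depth: both rays scaled to camera z=1
    C=o+(a+b)/2*k[:,None]
    C0=C.mean(0); d=np.linalg.svd(C-C0)[2][0]; d*=np.sign(d[0])
    print(tag,'time',bot.observe()['time'],'tailrow',y0,'slope px',p.round(4),'tilt(up to box)',np.degrees(np.arcsin(d[2])).round(2),'yaw',np.degrees(np.arctan2(d[1],d[0])).round(2),'mid',C0.round(1))
    return m
if __name__=='__main__':
    import sys
    meas(sys.argv[1])
    print(cur()[0], bot.observe()['contact_force'])
E
python3 tilt.py a; python3 -c "
import numpy as np
np.save('x.npy',0)"
```

```text
a time 18.9833 tailrow 22 slope px [-3.84000e-02  8.23831e+01] tilt(up to box) 7.17 yaw -9.88 mid [509.1  22.4  97.2]
[594.7256118    7.23074393 114.68909345] [ 0.80809147 -0.74002788  0.22638689]
```

Request:
play_rows(deltas=[{"linear":[0,0,0],"twist":[0,0,0],"fingers":0.2},{"linear":[0,0,0],"twist":[0,0,0],"fingers":0.2},{"linear":[0,0,0],"twist":[0,0,0],"fingers":0.2},{"linear":[0,0,0],"twist":[0,0,0],"fingers":0.2},{"linear":[0,0,0],"twist":[0,0,0],"fingers":0.2}])

```text
time: 19.4
ee_pos: [594.4, 7.2, 114.4]
ee_rot: [-180.0, 0.0, 170.0]
contact_force: [-0.1, 0.0, -0.3]
grip_width: 16.9
grasp_force: 0.0
```

```bash
python3 tilt.py b; python3 - <<'E'
import tilt
from h import *
w=load('w10.npy'); tilt.grab=lambda n:w; tilt.meas('cal')
E
python3 tilt.py c
```

```text
b time 19.55 tailrow 20 slope px [-4.51000e-02  8.46291e+01] tilt(up to box) 5.63 yaw -10.02 mid [508.2  22.6 100.2]
[594.48674188   7.22245714 114.42008934] [ 0.83863705 -0.81711023  0.43068271]
cal time 19.55 tailrow 13 slope px [-6.40000e-02  9.21612e+01] tilt(up to box) 1.73 yaw 2.89 mid [ 392.3 -282.3  162.9]
c time 19.7 tailrow 20 slope px [-4.45000e-02  8.45446e+01] tilt(up to box) 5.76 yaw -10.0 mid [508.2  22.6 100.2]
[594.47129511   7.21933147 114.40593352] [-0.30125877 -0.08799127 -0.3827297 ]
```

Request:
play_rows(deltas=[{"linear":[0,0,0],"twist":[0,0,0],"fingers":0.2},{"linear":[0,0,0],"twist":[0,0,0],"fingers":0.2},{"linear":[0,0,0],"twist":[0,0,0],"fingers":0.2},{"linear":[0,0,0],"twist":[0,0,0],"fingers":0.2},{"linear":[0,0,0],"twist":[0,0,0],"fingers":0.2}])

```text
time: 20.12
ee_pos: [594.5, 7.2, 114.4]
ee_rot: [180.0, 0.0, 170.0]
contact_force: [-0.2, 0.1, -0.0]
grip_width: 17.0
grasp_force: 0.0
```

```bash
python3 tilt.py d;python3 tilt.py e;python3 tilt.py f
```

```text
d time 20.2667 tailrow 20 slope px [-4.51000e-02  8.46008e+01] tilt(up to box) 5.6 yaw -10.02 mid [508.3  22.6 100.2]
[594.46852445   7.21944683 114.41901133] [-0.35107438 -0.45978247 -1.1539818 ]
e time 20.4167 tailrow 20 slope px [-4.51000e-02  8.46008e+01] tilt(up to box) 5.6 yaw -10.02 mid [508.3  22.6 100.2]
[594.49446346   7.20846819 114.44877211] [ 0.07114873 -0.28145924  0.41191568]
f time 20.5667 tailrow 20 slope px [-4.39000e-02  8.45107e+01] tilt(up to box) 5.93 yaw -9.98 mid [508.3  22.6 100.2]
[594.4953275    7.24127575 114.42756837] [ 0.59705448 -0.02383188  0.72691848]
```

It came to rest stable and slightly tail-down. I'll calibrate the tilt reading against the known-level view on the brick.

```bash
python3 - <<'E'
import tilt
from h import *
for f in ('w9','w10'):
    w=load(f+'.npy'); tilt.grab=lambda n:w; tilt.meas('cal')
# scene view: lower/upper strap points; box lid vs tail height via top+scene triangulation of box lid centre and tail
for tag in ('f',):
  for n in 'st':
    g=load(f'{n}_{tag}.npy'); hsv=cv2.cvtColor(g['frame'],cv2.COLOR_RGB2HSV); H,S,V=[hsv[...,i].astype(int) for i in range(3)]
    m=((H>12)&(H<32)&(S>110)&(V>60)).astype(np.uint8)
    a=np.array([np.cos(np.radians(-10.1)),np.sin(np.radians(-10.1))])
    c0=np.array([598.8,6.2])-17*a
    for th in (0,-2,-4,-6):
      P=[np.r_[c0+a*(-95-0)*np.cos(np.radians(th)),109-2+(95+17)*np.sin(np.radians(th))], np.r_[c0+a*95,107-(95-17)*np.sin(np.radians(th))]]
      print(n,th,proj(g,P).round(1).tolist())
    k,l,st,ce=cv2.connectedComponentsWithStats(m); print(n,[s.tolist()+c.round(1).tolist() for s,c in zip(st,ce) if s[4]>60][1:])
E
```

```text
cal time 20.5667 tailrow 78 slope px [-3.65000e-02  4.55175e+01] tilt(up to box) -0.72 yaw 2.61 mid [ 416.9 -281.3   43.9]
cal time 20.5667 tailrow 13 slope px [-6.40000e-02  9.21612e+01] tilt(up to box) 1.73 yaw 2.89 mid [ 392.3 -282.3  162.9]
s 0 [[282.0, 198.2], [337.6, 225.0]]
s -2 [[282.0, 199.3], [337.7, 224.2]]
s -4 [[282.1, 200.5], [337.7, 223.3]]
s -6 [[282.2, 201.6], [337.8, 222.5]]
s [[0, 0, 158, 219, 17847, 52.9, 81.5], [322, 0, 139, 158, 7149, 407.1, 47.0], [0, 60, 301, 360, 44025, 135.5, 264.7], [208, 76, 16, 16, 149, 214.5, 82.4], [68, 92, 29, 72, 724, 81.0, 126.4], [88, 94, 19, 22, 266, 96.4, 103.5], [329, 137, 16, 18, 117, 336.0, 143.6], [355, 151, 205, 269, 5210, 436.7, 290.6], [328, 154, 31, 36, 540, 342.7, 175.3], [440, 175, 14, 17, 123, 446.7, 182.6], [431, 192, 9, 10, 73, 435.0, 196.2], [278, 198, 62, 29, 737, 312.6, 211.2], [318, 292, 28, 20, 389, 331.7, 302.2], [355, 349, 9, 28, 156, 358.3, 360.9], [339, 372, 11, 32, 182, 343.8, 385.1], [321, 398, 14, 22, 190, 327.7, 409.1]]
t 0 [[262.0, 222.0], [275.3, 153.2]]
t -2 [[262.0, 222.1], [275.3, 152.9]]
t -4 [[262.0, 222.3], [275.3, 152.6]]
t -6 [[262.0, 222.3], [275.3, 152.4]]
t [[0, 63, 84, 12, 816, 40.6, 68.1], [130, 66, 143, 16, 1293, 201.0, 73.1], [354, 69, 47, 14, 511, 373.3, 75.0], [401, 70, 24, 18, 189, 409.4, 76.5], [424, 70, 25, 18, 190, 432.9, 76.7], [321, 70, 239, 350, 44908, 468.9, 283.0], [40, 109, 33, 31, 723, 56.0, 124.2], [324, 125, 23, 21, 290, 336.2, 135.7], [142, 196, 18, 11, 63, 152.7, 203.0], [0, 245, 125, 41, 3527, 74.9, 267.7], [215, 259, 8, 19, 79, 219.6, 268.5], [0, 287, 225, 133, 16947, 72.1, 345.7]]
```

```bash
cat > tail.py <<'E'
from h import *
from scipy.optimize import brentq
def edge(w):
    "subpixel row of the strap's tail edge near the strap middle"
    f=w['frame']; hsv=cv2.cvtColor(f,cv2.COLOR_RGB2HSV); H,S,V=[hsv[...,i].astype(int) for i in range(3)]
    m=((H>12)&(H<32)&(S>110)&(V>60)); v=[np.where(m[:200,c])[0].min() for c in range(262,296)]
    return np.median(v)-.5, np.polyfit(range(262,296),v,1)[0]
Ec=np.array([[-0.001,0.953,0.302,76.166],[1,0.001,0,0.328],[0,0.302,-0.953,-142.767],[0,0,0,1]])
def row(w,p_tool): # project a tool-frame point
    g=dict(w); g['E']=Ec; return proj(g,p_tool)[0,1]
w=load('w10.npy'); print('held: seen',edge(w),'pred level',row(w,[95+14.2,0,-2.6]),'+1deg',row(w,[95+14.2,0,-2.6+109/57.3]), 'dx1',row(w,[110.2,0,-2.6]))
def arm_pt(u,h,s0,th): # relative to mandrel axis, X towards box, Z up ; th tail-down positive
    n=np.array([-np.sin(th),np.cos(th)]); t=np.array([np.cos(th),np.sin(th)])
    return 30*n+(u-s0+30*th)*t+h*n
def solve(w,X0,tz,u0,bias):
    # tool at X0 from axis (towards box +), tz TCP height above axis; u0 grip coordinate on the arm when level
    s0=u0-X0; e=edge(w)[0]-bias
    def f(th):
        P=arm_pt(-95,4,s0,th); return row(w,[-(P[0]-X0),0,-(P[1]-tz)])-e
    return np.degrees(brentq(f,-.3,.3))
if __name__=='__main__':
    b=edge(w)[0]-row(w,[95+14.2,0,-2.6])
    for k in 'bdf':
        v=load(f'w_{k}.npy'); print(k,edge(v),[round(solve(v,-4.5,114.4-75,14.2,bb),2) for bb in (b,0)])
E
python3 tail.py
```

```text
held: seen (np.float64(12.5), np.float64(-6.896110484284738e-17)) pred level 8.18142037209526 +1deg 9.498044711370085 dx1 5.195521719991291
b (np.float64(19.5), np.float64(-1.201735959048954e-16)) [np.float64(1.57), np.float64(5.08)]
d (np.float64(19.5), np.float64(-1.201735959048954e-16)) [np.float64(1.57), np.float64(5.08)]
f (np.float64(19.5), np.float64(-1.201735959048954e-16)) [np.float64(1.57), np.float64(5.08)]
```

Request:
play_rows(deltas=[{"linear":[0,0,2],"twist":[0,0,0],"fingers":0.2},{"linear":[0,0,2],"twist":[0,0,0],"fingers":0.15},{"linear":[0,0,2],"twist":[0,0,0],"fingers":0.1},{"linear":[0,0,2],"twist":[0,0,0],"fingers":0.05},{"linear":[0,0,2],"twist":[0,0,0],"fingers":0}], squeeze=50)

```text
time: 20.98
ee_pos: [594.4, 7.3, 112.4]
ee_rot: [180.0, 0.0, 170.0]
contact_force: [-0.6, 0.3, 0.3]
grip_width: 6.7
grasp_force: 49.5
```

Request:
play_rows(deltas=[{"linear":[0,0,0],"twist":[0,0,0],"fingers":0},{"linear":[0,0,0],"twist":[0,0,0],"fingers":0},{"linear":[0,0,0],"twist":[0,0,0],"fingers":0}])

```text
time: 21.23
ee_pos: [594.4, 7.2, 112.4]
ee_rot: [-180.0, 0.0, 170.0]
contact_force: [-1.9, 0.8, 0.6]
grip_width: 6.2
grasp_force: 49.5
```

```bash
python3 tilt.py g; python3 -c "
import tail;from h import *
print(tail.edge(load('w_g.npy')),bot.observe()['ee_rot'])"
```

```text
g time 21.3833 tailrow 19 slope px [-4.93000e-02  8.60043e+01] tilt(up to box) 4.61 yaw -10.16 mid [508.   22.7 100.2]
[594.40381822   7.23339105 112.40610929] [-1.54036414  0.21643385  0.91968219]
held: seen (np.float64(12.5), np.float64(-6.896110484284738e-17)) pred level 8.18142037209526 +1deg 9.498044711370085 dx1 5.195521719991291
(np.float64(18.5), np.float64(-9.801675787175617e-17)) [1.79998783e+02 1.92131519e-02 1.69950506e+02]
```

Request:
play_rows(deltas=[{"linear":[0,0,-2],"twist":[0,0,0],"fingers":0},{"linear":[0,0,-5],"twist":[0,0,0],"fingers":0},{"linear":[-1.6,0,-5],"twist":[0,3.1,0],"fingers":0},{"linear":[-1.6,0,-5],"twist":[0,3.1,0],"fingers":0},{"linear":[-1.6,0,-5],"twist":[0,3.1,0],"fingers":0}])

```text
time: 21.8
ee_pos: [596.6, 6.8, 116.9]
ee_rot: [-180.0, -3.0, 169.9]
contact_force: [0.6, 0.5, -4.6]
grip_width: 6.5
grasp_force: 48.9
```

```bash
python3 tilt.py h; python3 -c "
from h import *
print(bot.observe()['ee_rot']); f=ft(30); d=f-np.load('ft0.npy'); a=np.radians(-10.1); ax=np.array([np.cos(a),np.sin(a)]); W=-d[2]
r=np.array([d[4],-d[3]])/W*1000; print(W,'com along box dir from tool axis',r@ax,bot.observe()['ee_pos'])"
```

```text
h time 21.95 tailrow 19 slope px [-4.86000e-02  8.58929e+01] tilt(up to box) 1.73 yaw -10.22 mid [509.1  22.4 109.7]
[595.94673358   6.96054665 117.3781411 ] [-2.49596485e-04  2.22571969e-02 -4.38297327e+00]
[-179.99668533   -3.02181412  169.95440696]
mean [0.0378, 0.0838, -4.5689, -0.0218, -0.0842, -0.004] se [0.1124, 0.0991, 0.0847, 0.0051, 0.005, 0.0057]
4.75428040316709 com along box dir from tool axis -17.8501578410873 [596.05902097   6.94184135 117.41497725]
```

Request:
play_rows(deltas=[{"linear":[-0.1,0,2],"twist":[0,0,0],"fingers":0},{"linear":[-0.2,0,4],"twist":[0,0,0],"fingers":0},{"linear":[-0.2,0,4.3],"twist":[0,0,0],"fingers":0},{"linear":[-0.2,0,4.3],"twist":[0,0,0],"fingers":0}])

```text
time: 23.78
ee_pos: [595.9, 6.9, 112.9]
ee_rot: [-180.0, -3.1, 169.9]
contact_force: [0.1, -0.1, -5.0]
grip_width: 6.4
grasp_force: 48.9
```

Request:
play_rows(deltas=[{"linear":[0,0,0.4],"twist":[0,0,0],"fingers":0},{"linear":[0,0,0.4],"twist":[0,0,0],"fingers":0}])

```text
time: 23.95
ee_pos: [596.0, 7.0, 112.7]
ee_rot: [-180.0, -3.1, 170.0]
contact_force: [0.1, -0.6, -4.6]
grip_width: 6.6
grasp_force: 48.9
```

Request:
play_rows(deltas=[{"linear":[0,0,0.3],"twist":[0,0,0],"fingers":0},{"linear":[0,0,0.3],"twist":[0,0,0],"fingers":0}])

```text
time: 24.12
ee_pos: [596.0, 6.9, 112.6]
ee_rot: [180.0, -3.1, 170.0]
contact_force: [-0.8, 0.6, -1.9]
grip_width: 6.7
grasp_force: 49.3
```

```bash
python3 tilt.py i; python3 -c "
import tail;from h import *
print(tail.edge(load('w_i.npy')))"
```

```text
i time 24.2667 tailrow 19 slope px [-4.93000e-02  8.59749e+01] tilt(up to box) 1.51 yaw -10.2 mid [509.   22.5 105.2]
[596.01656436   6.96765341 112.60378049] [-1.71923431 -0.33715966 -0.54661527]
held: seen (np.float64(12.5), np.float64(-6.896110484284738e-17)) pred level 8.18142037209526 +1deg 9.498044711370085 dx1 5.195521719991291
(np.float64(18.5), np.float64(-9.801675787175617e-17))
```

Request:
play_rows(deltas=[{"linear":[0,0,0.2],"twist":[0,0,0],"fingers":0},{"linear":[0,0,0.2],"twist":[0,0,0],"fingers":0.08},{"linear":[0,0,0.2],"twist":[0,0,0],"fingers":0.12},{"linear":[0,0,0],"twist":[0,0,0],"fingers":0.16},{"linear":[0,0,0],"twist":[0,0,0],"fingers":0.2}], squeeze=30)

```text
time: 24.68
ee_pos: [596.1, 7.0, 112.4]
ee_rot: [180.0, -3.1, 170.0]
contact_force: [0.4, 0.8, 0.9]
grip_width: 17.1
grasp_force: 0.0
```

```bash
python3 tilt.py j
```

```text
j time 24.8333 tailrow 19 slope px [-4.94000e-02  8.60722e+01] tilt(up to box) 1.52 yaw -10.19 mid [509.1  22.5 105.2]
[596.04622343   6.9527433  112.38677824] [-0.21125672  0.76100817  0.62061061]
```

Request:
play_rows(deltas=[{"linear":[0,0,0],"twist":[0,0,0],"fingers":0.2},{"linear":[0,0,0],"twist":[0,0,0],"fingers":0.2},{"linear":[0,0,0],"twist":[0,0,0],"fingers":0.2},{"linear":[0,0,0],"twist":[0,0,0],"fingers":0.2},{"linear":[0,0,0],"twist":[0,0,0],"fingers":0.2}])

```text
time: 25.25
ee_pos: [596.0, 6.9, 112.4]
ee_rot: [-180.0, -3.1, 170.0]
contact_force: [0.1, 0.7, -0.3]
grip_width: 17.1
grasp_force: 0.0
```

Request:
play_rows(deltas=[{"linear":[0,0,0],"twist":[0,0,0],"fingers":0.2},{"linear":[0,0,0],"twist":[0,0,0],"fingers":0.2},{"linear":[0,0,0],"twist":[0,0,0],"fingers":0.2},{"linear":[0,0,0],"twist":[0,0,0],"fingers":0.2},{"linear":[0,0,0],"twist":[0,0,0],"fingers":0.2}])

```text
time: 25.67
ee_pos: [596.0, 6.9, 112.4]
ee_rot: [-180.0, -3.1, 170.0]
contact_force: [-0.0, 0.7, -0.0]
grip_width: 17.2
grasp_force: 0.0
```

```bash
python3 tilt.py k; python3 tilt.py l; python3 -c "
import tail;from h import *
print([tail.edge(load('w_%s.npy'%c)) for c in 'ijkl'])
# scene: orientation of the arm silhouette, held (i) against free (l)
for c in 'fil':
    g=load(f's_{c}.npy'); hsv=cv2.cvtColor(g['frame'],cv2.COLOR_RGB2HSV); H,S,V=[hsv[...,i].astype(int) for i in range(3)]
    m=((H>12)&(H<32)&(S>110)&(V>60)); m[:,:270]=0;m[:,345:]=0;m[:190]=0;m[240:]=0
    hi=[np.where(m[:,x])[0] for x in range(282,336)]
    b=np.array([h.max() for h in hi]); x=np.arange(282,336); print(c,m.sum(),'lower edge slope deg',np.degrees(np.arctan(np.polyfit(x[4:44],b[4:44],1)[0])).round(2),'tail rows',b[:4],'box',b[-4:])
"
```

```text
k time 25.8167 tailrow 19 slope px [-4.87000e-02  8.60135e+01] tilt(up to box) 1.68 yaw -10.21 mid [509.   22.5 105.2]
[596.02089495   6.96152232 112.43339746] [0.6642125  0.23777843 0.23647325]
l time 25.9667 tailrow 19 slope px [-4.85000e-02  8.59667e+01] tilt(up to box) 1.74 yaw -10.22 mid [509.   22.5 105.1]
[595.98362217   6.96463944 112.41093399] [-0.15656945 -0.41114834  0.67392945]
held: seen (np.float64(12.5), np.float64(-6.896110484284738e-17)) pred level 8.18142037209526 +1deg 9.498044711370085 dx1 5.195521719991291
[(np.float64(18.5), np.float64(-9.801675787175617e-17)), (np.float64(18.5), np.float64(-9.801675787175617e-17)), (np.float64(18.5), np.float64(-9.801675787175617e-17)), (np.float64(18.5), np.float64(-9.801675787175617e-17))]
f 762 lower edge slope deg 22.74 tail rows [205 205 206 206] box [226 226 225 225]
i 781 lower edge slope deg 25.43 tail rows [204 204 205 205] box [227 227 227 226]
l 764 lower edge slope deg 25.43 tail rows [204 204 205 205] box [227 227 227 226]
```

It stays put after release. I check the absolute level from the scene camera, projecting the strap's near edge for several tilts.

```bash
python3 - <<'E'
from h import *
from tail import arm_pt
a=np.radians(-10.15); ax=np.array([np.cos(a),np.sin(a)]); ay=np.array([-ax[1],ax[0]]); c=np.array([598.8,6.2])
for k in 'fl':
  g=load(f's_{k}.npy')
  for th in (-2,0,2,4):
    r=np.radians(th); out=[]
    for h in (0,4):
      P=[]
      for u in np.linspace(-80,40,13):
        q=arm_pt(u,h,17.5,r); P.append(np.r_[c+q[0]*ax-18*ay,75+q[1]])
      p=proj(g,P); s=np.polyfit(p[:,0],p[:,1],1); out.append((np.degrees(np.arctan(s[0])).round(2),np.polyval(s,300).round(1)))
    print(k,th,out)
  f=g['frame'].astype(float); gr=cv2.cvtColor(g['frame'],cv2.COLOR_RGB2LAB)[...,2].astype(float)  # brass: high b
  gr=cv2.GaussianBlur(gr,(1,3),0); e=[];x=range(288,322)
  for u in x:
    col=gr[195:245,u]; d=np.diff(col); i=np.argmin(d); i=min(max(i,1),47)
    y=d[i-1:i+2]; den=y[0]-2*y[1]+y[2]; e.append(195+i+.5+(0.5*(y[0]-y[2])/den if den else 0))
  l=cv2.fitLine(np.c_[list(x),e].astype(np.float32),cv2.DIST_HUBER,0,.01,.01).ravel(); print(k,'seen',np.degrees(np.arctan(l[1]/l[0])).round(2),'at300',l[3]+(300-l[2])*l[1]/l[0])
for k in ('w10','w_l','w_f'):
  E=load(k+'.npy')['E']; print(k,'cam z',E[2,3].round(2))
E
```

```text
held: seen (np.float64(12.5), np.float64(-6.896110484284738e-17)) pred level 8.18142037209526 +1deg 9.498044711370085 dx1 5.195521719991291
f -2 [(np.float64(27.72), np.float64(212.2)), (np.float64(27.65), np.float64(211.0))]
f 0 [(np.float64(26.1), np.float64(212.5)), (np.float64(26.02), np.float64(211.3))]
f 2 [(np.float64(24.44), np.float64(212.8)), (np.float64(24.36), np.float64(211.7))]
f 4 [(np.float64(22.73), np.float64(213.2)), (np.float64(22.64), np.float64(212.0))]
f seen 22.51 at300 212.49042
l -2 [(np.float64(27.72), np.float64(212.2)), (np.float64(27.65), np.float64(211.0))]
l 0 [(np.float64(26.1), np.float64(212.5)), (np.float64(26.02), np.float64(211.3))]
l 2 [(np.float64(24.44), np.float64(212.8)), (np.float64(24.36), np.float64(211.7))]
l 4 [(np.float64(22.73), np.float64(213.2)), (np.float64(22.64), np.float64(212.0))]
l seen 25.32 at300 211.98991
w10 cam z 308.88
w_l cam z 259.17
w_f cam z 257.2
```

```bash
python3 - <<'E' | tail -n +2
from h import *
import tail
def seen(g,x,lo,hi,sign):
  gr=cv2.GaussianBlur(cv2.cvtColor(g['frame'],cv2.COLOR_RGB2LAB)[...,2].astype(float),(1,3),0); e=[]
  for u in x:
    d=sign*np.diff(gr[lo(u):hi(u),u]); i=min(max(np.argmin(d),1),len(d)-2); y=d[i-1:i+2]; den=y[0]-2*y[1]+y[2]
    e.append(lo(u)+i+.5+(0.5*(y[0]-y[2])/den if den else 0))
  l=cv2.fitLine(np.c_[list(x),e].astype(np.float32),cv2.DIST_HUBER,0,.01,.01).ravel(); return np.degrees(np.arctan(l[1]/l[0])).round(2),round(float(l[3]+(x[len(x)//2]-l[2])*l[1]/l[0]),1)
def line(g,o,yaw,z0,side,h,th,us):
  a=np.radians(yaw); ax=np.array([np.cos(a),np.sin(a)]); ay=np.array([-ax[1],ax[0]]); r=np.radians(th)
  P=[np.r_[o+u*np.cos(r)*ax+side*ay,z0+h+u*np.sin(r)] for u in us]; return proj(g,P)
g=load('scene0.npy'); o=np.array([467.5,-278.8]); us=np.linspace(-80,45,11)
for side,h,sg in ((-18,4,1),(-18,0,1),(18,4,-1)):
  p={t:line(g,o,2.72,40,side,h,t,us) for t in (0,2)}
  x=range(int(p[0][:,0].min())+2,int(p[0][:,0].max())-1); c=np.polyfit(p[0][:,0],p[0][:,1],1); f=lambda u:int(np.polyval(c,u))
  print('brick side',side,h,'pred 0,2:',[np.degrees(np.arctan(np.polyfit(q[:,0],q[:,1],1)[0])).round(2) for q in p.values()],'at',round(np.polyval(c,x[len(x)//2]),1),'seen',seen(g,x,lambda u:f(u)-5,lambda u:f(u)+6,sg))
ax=np.array([np.cos(np.radians(-10.2)),np.sin(np.radians(-10.2))]); o=np.array([598.8,6.2])-17.5*ax
for k in 'fl':
 g=load(f's_{k}.npy')
 for side,h,sg in ((-18,4,1),(-18,0,1),(18,4,-1)):
  p={t:line(g,o,-10.2,105,side,h,t,us) for t in (0,2)}
  x=range(int(p[0][:,0].min())+2,int(p[0][:,0].max())-1); c=np.polyfit(p[0][:,0],p[0][:,1],1); f=lambda u:int(np.polyval(c,u))
  print(k,'side',side,h,'pred 0,2:',[np.degrees(np.arctan(np.polyfit(q[:,0],q[:,1],1)[0])).round(2) for q in p.values()],'seen',seen(g,x,lambda u:f(u)-5,lambda u:f(u)+6,sg))
E
```

```text
brick side -18 4 pred 0,2: [np.float64(21.49), np.float64(20.07)] at 280.9 seen (np.float32(21.37), 281.3)
brick side -18 0 pred 0,2: [np.float64(21.54), np.float64(20.12)] at 282.0 seen (np.float32(21.37), 281.3)
brick side 18 4 pred 0,2: [np.float64(20.88), np.float64(19.43)] at 271.9 seen (np.float32(20.69), 271.2)
f side -18 4 pred 0,2: [np.float64(26.06), np.float64(24.38)] seen (np.float32(22.44), 212.1)
f side -18 0 pred 0,2: [np.float64(26.14), np.float64(24.46)] seen (np.float32(22.44), 212.1)
f side 18 4 pred 0,2: [np.float64(25.45), np.float64(23.75)] seen (np.float32(21.59), 203.9)
l side -18 4 pred 0,2: [np.float64(26.06), np.float64(24.38)] seen (np.float32(25.03), 211.6)
l side -18 0 pred 0,2: [np.float64(26.14), np.float64(24.46)] seen (np.float32(25.03), 211.6)
l side 18 4 pred 0,2: [np.float64(25.45), np.float64(23.75)] seen (np.float32(24.97), 203.9)
```

The scene camera (bias about 0.2° on the brick) says the arm is roughly 1° tail-down. I'll do one small correction: regrip, lift, level by 0.9°, and shift 0.45 mm towards the box.

Request:
play_rows(deltas=[{"linear":[0,0,0],"twist":[0,0,0],"fingers":0.15},{"linear":[0,0,0],"twist":[0,0,0],"fingers":0.1},{"linear":[0,0,0],"twist":[0,0,0],"fingers":0.05},{"linear":[0,0,0],"twist":[0,0,0],"fingers":0},{"linear":[0,0,0],"twist":[0,0,0],"fingers":0}], squeeze=50)

```text
time: 26.38
ee_pos: [596.0, 7.0, 112.6]
ee_rot: [180.0, -3.1, 170.0]
contact_force: [-1.0, 0.2, 3.4]
grip_width: 6.9
grasp_force: 49.5
```

Request:
play_rows(deltas=[{"linear":[0,0,0],"twist":[0,0,0],"fingers":0},{"linear":[0,0,0],"twist":[0,0,0],"fingers":0},{"linear":[0.1,0,-3],"twist":[0,0,0],"fingers":0},{"linear":[-0.3,0,-3],"twist":[0,0.9,0],"fingers":0},{"linear":[-0.3,0,-3],"twist":[0,0.9,0],"fingers":0}])

```text
time: 26.8
ee_pos: [596.4, 6.8, 115.1]
ee_rot: [-180.0, -4.1, 169.9]
contact_force: [0.3, 0.2, -4.2]
grip_width: 6.6
grasp_force: 48.7
```

```bash
python3 tilt.py m; python3 -c "
from h import *
print(bot.observe()['ee_rot'],bot.observe()['grip_width'])"
```

```text
m time 26.95 tailrow 19 slope px [-4.95000e-02  8.60045e+01] tilt(up to box) 0.53 yaw -10.2 mid [509.4  22.3 109. ]
[596.39745643   6.82107476 114.94274778] [-0.26257616 -0.5712951  -5.23053254]
[-179.99329064   -4.01181856  169.94455326] 6.81604283938128
```

Request:
play_rows(deltas=[{"linear":[-0.1,0,1.2],"twist":[0,0,0],"fingers":0},{"linear":[-0.2,0,2],"twist":[0,0,0],"fingers":0},{"linear":[-0.2,0,2],"twist":[0,0,0],"fingers":0}])

```text
time: 27.2
ee_pos: [596.3, 6.9, 113.1]
ee_rot: [-180.0, -4.0, 170.0]
contact_force: [-0.2, -0.1, -5.2]
grip_width: 6.6
grasp_force: 48.7
```

Request:
play_rows(deltas=[{"linear":[0,0,0.3],"twist":[0,0,0],"fingers":0},{"linear":[0,0,0.3],"twist":[0,0,0],"fingers":0}])

```text
time: 27.37
ee_pos: [596.4, 6.9, 113.1]
ee_rot: [180.0, -4.0, 170.0]
contact_force: [-0.3, 0.5, -4.3]
grip_width: 6.6
grasp_force: 48.7
```

Request:
play_rows(deltas=[{"linear":[0,0,0.3],"twist":[0,0,0],"fingers":0},{"linear":[0,0,0.3],"twist":[0,0,0],"fingers":0}])

```text
time: 27.53
ee_pos: [596.5, 6.9, 112.8]
ee_rot: [-180.0, -4.0, 170.0]
contact_force: [-0.8, -0.5, -5.2]
grip_width: 6.8
grasp_force: 48.7
```

Request:
play_rows(deltas=[{"linear":[0,0,0.2],"twist":[0,0,0],"fingers":0},{"linear":[0,0,0.2],"twist":[0,0,0],"fingers":0}])

```text
time: 27.7
ee_pos: [596.5, 6.9, 112.7]
ee_rot: [180.0, -4.0, 170.0]
contact_force: [0.9, -0.7, -3.5]
grip_width: 6.7
grasp_force: 48.8
```

Request:
play_rows(deltas=[{"linear":[0,0,0.2],"twist":[0,0,0],"fingers":0},{"linear":[0,0,0.2],"twist":[0,0,0],"fingers":0}])

```text
time: 27.87
ee_pos: [596.5, 6.9, 112.7]
ee_rot: [180.0, -4.0, 170.0]
contact_force: [-0.2, 0.4, -1.3]
grip_width: 6.7
grasp_force: 49.3
```

Request:
play_rows(deltas=[{"linear":[0,0,0.1],"twist":[0,0,0],"fingers":0},{"linear":[0,0,0.1],"twist":[0,0,0],"fingers":0.08},{"linear":[0,0,0.1],"twist":[0,0,0],"fingers":0.12},{"linear":[0,0,0],"twist":[0,0,0],"fingers":0.16},{"linear":[0,0,0],"twist":[0,0,0],"fingers":0.25}], squeeze=30)

```text
time: 28.28
ee_pos: [596.6, 6.9, 112.4]
ee_rot: [180.0, -4.0, 170.0]
contact_force: [0.1, 0.1, -0.2]
grip_width: 21.2
grasp_force: 0.0
```

Request:
play_rows(deltas=[{"linear":[0,0,0],"twist":[0,0,0],"fingers":0.25},{"linear":[0,0,-3],"twist":[0,0,0],"fingers":0.25},{"linear":[0,0,-8],"twist":[0,0,0],"fingers":0.25},{"linear":[0,0,-20],"twist":[0,0,0],"fingers":0.25},{"linear":[0,0,-40],"twist":[0,0,0],"fingers":0.25}])

```text
time: 28.7
ee_pos: [598.3, 6.4, 151.7]
ee_rot: [-180.0, -4.1, 170.0]
contact_force: [0.3, 0.4, -0.3]
grip_width: 21.2
grasp_force: 0.0
```

Request:
play_rows(deltas=[{"linear":[0,0,-40],"twist":[0,0,0],"fingers":0.25},{"linear":[0,0,-80],"twist":[0,0,0],"fingers":0.25},{"linear":[0,0,-80],"twist":[0,0,0],"fingers":0.25},{"linear":[0,0,-80],"twist":[0,0,0],"fingers":0.25},{"linear":[0,0,-80],"twist":[0,0,0],"fingers":0.25}])

```text
time: 29.12
ee_pos: [604.7, 5.4, 232.2]
ee_rot: [180.0, -4.0, 169.9]
contact_force: [-0.2, -0.7, -0.1]
grip_width: 21.0
grasp_force: 0.0
```

```bash
cat > lev.py <<'E'
from h import *
def seen(g,x,lo,hi,sign):
  gr=cv2.GaussianBlur(cv2.cvtColor(g['frame'],cv2.COLOR_RGB2LAB)[...,2].astype(float),(1,3),0); e=[]
  for u in x:
    d=sign*np.diff(gr[lo(u):hi(u),u]); i=min(max(np.argmin(d),1),len(d)-2); y=d[i-1:i+2]; den=y[0]-2*y[1]+y[2]
    e.append(lo(u)+i+.5+(0.5*(y[0]-y[2])/den if den else 0))
  l=cv2.fitLine(np.c_[list(x),e].astype(np.float32),cv2.DIST_HUBER,0,.01,.01).ravel(); return np.degrees(np.arctan(l[1]/l[0])),l[3]+(x[len(x)//2]-l[2])*l[1]/l[0]
a=np.radians(-10.2); ax=np.array([np.cos(a),np.sin(a)]); ay=np.array([-ax[1],ax[0]]); o=np.array([598.8,6.2])-17.5*ax; us=np.linspace(-80,45,11)
def line(g,side,h,th):
  r=np.radians(th); return proj(g,[np.r_[o+u*np.cos(r)*ax+side*ay,105+h+u*np.sin(r)] for u in us])
def level(g):
  R_=[]
  for side,sg in ((-18,1),(18,-1)):
    p=[line(g,side,3 if sg>0 else 4,t) for t in (0,2)]; s=[np.degrees(np.arctan(np.polyfit(q[:,0],q[:,1],1)[0])) for q in p]
    x=range(int(p[0][:,0].min())+2,int(p[0][:,0].max())-1); c=np.polyfit(p[0][:,0],p[0][:,1],1); f=lambda u:int(np.polyval(c,u))
    m,at=seen(g,x,lambda u:f(u)-5,lambda u:f(u)+6,sg); R_.append((float((m-s[0])/(s[1]-s[0])*2)-.25,float(at-np.polyval(c,x[len(x)//2]))))
  return np.round(R_,2).tolist()
if __name__=='__main__':
  print('f',level(load('s_f.npy')),'l',level(load('s_l.npy')))
  for i in range(4):
    g=grab('scene'); np.save('s_z.npy',g); print(bot.observe()['time'],level(g)); [grab('top') for _ in range(4)]
E
python3 lev.py; python3 tilt.py n
```

```text
f [[4.09, 0.97], [4.28, -1.23]] l [[1.0, 0.45], [0.32, -1.24]]
29.1667 [[0.41, 0.28], [0.42, -1.71]]
29.4167 [[0.35, 0.24], [0.66, -1.69]]
29.6667 [[0.36, 0.26], [0.67, -1.72]]
29.9167 [[0.25, 0.24], [0.43, -1.71]]
n time 30.2667 tailrow 56 slope px [-2.72000e-02  4.80128e+01] tilt(up to box) 1.05 yaw -10.12 mid [527.6  19.2 105. ]
[604.63607539   5.4315018  232.1004649 ] [-0.20037016  0.64497422 -0.17916153]
```

The lamp arm is at rest, square and level within about 0.5°, with the hand clear. I hand it in.

```bash
python3 -c "
from plant import bot
print(bot.sign_off())"
```

```text
the job is handed in; nothing more can be done
None
```

The mandrel is seated in both notches of the rest and the lamp arm lies across its middle, rib up, still and about 0.5° off level by the scene camera, with the robot clear; the job was handed in at about 30 s, and no verdict came back.

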